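# Shelve the painted pieces by height and lay the guard rods

## Task

Put all the painted cups and vases away upright on the two-tier drying rack: the short cups on the lower tier and the tall vases on the upper tier, each pushed in under that tier's roof until no part of it sticks out past the roof's front edge. Only then close each tier with a guard rod, laid level in the two V saddles at the tier's front. Leave the bottles, box, tin and other things where they are.

Things in the scene. Friction and masses are not known exactly. Their poses are not given: they have to be found in the camera images.
- rack: Fixed stepped two-tier drying rack of pale plywood, 240 mm wide, 233 high; place and yaw vary. Origin on the table, +x to its back, +y along its width, z up. Boards (mm, rack frame): lower floor x -85..145, top z 14; middle board (lower roof and upper floor) x 0..145, z 86..98; upper roof x 82..152, z 223..233. Cheek boards only beside the roofed parts, inner faces y +-110
- lower_bay (a point): On the lower floor mid-width under its roof, 33 mm behind the roof's front edge, 42 mm before the back stop; axes as the rack. Clear height under this roof 72 mm; in front of the roof edge the floor is an open ledge 85 mm deep
- upper_bay (a point): On the upper floor mid-width under its roof, 33 mm behind the roof's front edge, 29 mm before the back stop; axes as the rack. Clear height under this roof 125 mm; in front of the roof edge the floor is an open ledge 82 mm deep
- lower_rest (a point): Where a rod's middle lies when it rests in the lower tier's saddles, 30 mm above the floor, rod along this point's y (axes as the rack). The saddles: two dark steel 90 degree V notches, open upward, near the ledge's front edge at y +-115 mm, each 10 mm wide along y, mouth about 27 mm, their tops about 34 mm above the floor
- upper_rest (a point): The same for the upper tier's pair of V saddles, 30 mm above the upper floor
- cup_a_center (a point): Cream bisque cup with a blue band, 50 mm high, 44 mm outside diameter, straight sides; point half-way up on its axis, z axis up. A short piece; loose, 0.1 kg; starts upright on the table
- cup_b_center (a point): Pink bisque cup with two cream bands, 54 mm high, 44 mm outside diameter, straight sides; point half-way up on its axis, z axis up. A short piece; loose, 0.1 kg; starts upright on the table. May be absent from a run
- cup_c_center (a point): Sage green bisque cup with a yellow band, 47 mm high, 45 mm outside diameter, straight sides; point half-way up on its axis, z axis up. A short piece; loose, 0.1 kg; starts upright on the table. May be absent from a run
- vase_a_center (a point): Cream cylinder vase with a rust and a teal band, 102 mm high, 44 mm diameter all the way up; point half-way up on its axis, z axis up. A tall piece; loose, 0.18 kg; starts upright on the table
- vase_b_center (a point): Terracotta bud vase, 108 mm high: belly 46 mm diameter up to 56 mm above its foot, then a neck 28 mm in diameter; point half-way up on its axis, z axis up. A tall piece; loose, 0.18 kg; starts upright on the table. May be absent from a run
- rod_a_center (a point): One of two equal guard rods: wooden dowel 16 mm thick, black square rubber end blocks 20 x 20 x 14 mm, 284 mm overall, 0.09 kg; its long axis is y; point at its middle. Lies on the table on its square ends, axis 10 mm up, and does not roll. Either rod suits either tier: the dowel goes in the notches, the end blocks just outside them
- rod_b_center (a point): One of two equal guard rods: wooden dowel 16 mm thick, black square rubber end blocks 20 x 20 x 14 mm, 284 mm overall, 0.09 kg; its long axis is y; point at its middle. Lies on the table on its square ends, axis 10 mm up, and does not roll. Either rod suits either tier: the dowel goes in the notches, the end blocks just outside them
- brown_bottle: Wide brown squeeze bottle with a needle tip, 50 mm diameter, 99 mm high, stands among the pieces; a bystander, leave it alone; origin at its underside
- black_bottle: Black squeeze bottle, 42 mm diameter, 103 mm high, right of the rack; a bystander, leave it alone; origin at its underside
- blue_bottle: Slim blue squeeze bottle, 32 mm diameter, 111 mm high, right of the rack; a bystander, leave it alone; origin at its underside
- pins: Wooden box, 54 x 84 x 29 mm, on the rack's upper roof; a bystander, leave it alone; origin at its underside
- teal_tin: Flat teal tin, 70 x 98 x 30 mm, on the rack's upper roof; a bystander, leave it alone; origin at its underside

How it is judged:
By the outcome, as a careful person would: the job done as asked, in the order asked, and still so for the second after the job is handed in, with the robot touching nothing.
Of cup_b, cup_c, vase_b only 1 to 3 are there at a start; the rules pass over those that are not, and their reading is None.
At some moment in a run one of cup_a, cup_b, cup_c may be knocked a few centimetres aside while the robot is not near it.
It also fails if it takes over 210 s, if anything falls off the work surface, if the arm or the gripper's body presses on something with over 40 N, if the wrist force passes 120 N, or if a joint passes its speed limit or range.

## Robot

A 6-joint arm with a two-finger parallel gripper is mounted at the origin on a cart in front of the work surface, level with it; the furniture and walls round the work are solid. World frame = base frame: x ahead of the robot, y to its left, z up, the work surface at z = 0. Lengths are in m, angles in degrees, forces in N, time in s.
With the tool pointing down it reaches from about 0.3 to 0.85 m from the base axis. Payload 5.4 kg.
Tool frame: the origin (TCP) lies at the very end of the fingers, on their centre line; the grasp point (between the pads) lies manip.grip_depth behind it (manip.grip_depth is the distance from the TCP to the grasp point, in m); z points along the fingers, y is the line along which they close (so a half turn about z gives the same grasp; the last joint's range is limited). The gripper opens to 85 mm and grips with 20 to 120 N. Pads are 22 mm wide; open, the fingers measure 114 mm over their backs; the gripper's body (76 mm by 85 mm) begins 54 mm behind the grasp point. The pads swing forward as they close: fully open they stand 13 mm farther back than shut.
Start: joints at [61.931, 9.076, 91.501, -0, 79.423, -12.038], TCP at [0.159, 0.553, 0.194] pointing down, gripper open.
Joint ranges: [-166.64, 166.64], [-54.1, 131.32], [10.49, 154.53], [-73.88, 253.88], [9.74, 151.15], [-171.62, 171.62]. Speed limits (degrees/s): [147.25, 147.25, 180, 180, 180, 180].

## Interface

Orientations are given as [roll, pitch, yaw] about the fixed x, y, z axes, in that order (R = Rz(yaw) Ry(pitch) Rx(roll)).
In Python, from rig import manip gives the robot as it stands. The module is installed in compiled form; this text tells all that it offers.
- The arm moves only by the tool play_rows, never from a script. Its argument "moves" is a list of rows, each an object of numbers: "dx", "dy", "dz": the shift along the tool's x, y, z in units of 25 mm (1.0 is 25 mm); "ax", "ay", "az": the turn, a rotation vector about the tool's x, y, z in units of 5 degrees (1.0 is 5 degrees). A call has exactly 8 rows; each row is the pose to reach, as a shift and turn from the pose commanded when the call began, along the tool's axes at that moment; what a row does not reach only later rows make up. A row lasts 1/12 s, in which the tool goes at most 41.7 mm and 7.16 degrees, less where a joint would pass 70% of its speed; a pose out of reach is approached as far as the arm can. A call with a gripper value outside its range is refused whole. "grip" is the opening, from 0 (shut) to 1 (fully open), set as the call begins (left out, the last holds). The fingers move at their own pace and stop on an object; "force" is the grip in N (left out, the last holds). Time passes only in rows, so rows that repeat a pose let the fingers close, or fill a call up. It gives the time, the measured TCP pose, the force, the opening and the grip force at its end, in the units of the state.
- manip.read_state(): the state, without advancing time (a new reading comes with each control period).
- manip.camera(name): name is "side" or "top" or "wrist"; returns a dict with "img" (400x640x3 uint8, red, green, blue), "range_z" (400x640 float32, m along the optical axis (not along the pixel's ray), 0 where there is no reading), "fx", "fy", "cx", "cy" (pixels), "world_to_cam" (4x4, takes a point from world to camera coordinates). Camera axes: x right, y down, z forward; pixel columns grow to the right and rows downward; lengths in m; the calibration is good to about 2 mm. The wrist camera is an equidistant fisheye: a pixel r from the principal point sees the ray r / f radians off the axis. A picture is of the moment at which its call begins.
- manip.close_job(): hands the job in; it is judged then, once.
The state is a dict: "t": time; "joint_pos": joint angles; "joint_vel": joint speeds; "tau": joint torques, N m; "tcp_pos": TCP position; "tool_rot": TCP orientation; "wrist_force": force on the tool from outside, world axes, zero at the start; "ft_torque": the same for the moment, N m; "gripper_width": finger opening in m; "grasp_force": force on a finger pad.
Only numpy, scipy, OpenCV 4.12 (cv2) and the standard library are available. Lean on these libraries where they do the work, as an engineer would, in place of code of your own. Each camera call takes 0.05 s, during which the arm holds its last target. There are 200 camera calls.

## Working session

There is one attempt and no reset: what is moved stays moved. The work goes in short steps, Python scripts to look and compute and a tool call to move; the robot and the scene stay as the last step left them, time stands still between calls to the robot, and variables do not carry over. Pictures are saved under pics/ and viewed, at most 14 in all, crops included, and the job is handed in when it is done.

Besides the shell and the picture viewer there is one more tool, called after "Call:" as a command line: name --argument value ..., lists and objects as JSON in quotes. play_rows: Moves the arm, as the interface text tells. Its arguments: {"type":"object","properties":{"moves":{"type":"array","items":{"type":"object","properties":{"dx":{"type":"number"},"dy":{"type":"number"},"dz":{"type":"number"},"ax":{"type":"number"},"ay":{"type":"number"},"az":{"type":"number"}}}},"grip":{"type":"number"},"force":{"type":"number"}},"required":["moves"]}

```bash
mkdir -p pics
cat > h.py <<'E'
import numpy as np, cv2
from rig import manip
from scipy.spatial.transform import Rotation as R
def cam(n, save=None):
    c=manip.camera(n)
    if save: cv2.imwrite('pics/'+save,cv2.cvtColor(c['img'],cv2.COLOR_RGB2BGR))
    return c
def cloud(c):
    h,w=c['range_z'].shape; u,v=np.meshgrid(np.arange(w),np.arange(h)); z=c['range_z']
    P=np.stack([(u-c['cx'])/c['fx']*z,(v-c['cy'])/c['fy']*z,z,np.ones_like(z)],-1)
    W=P@np.linalg.inv(c['world_to_cam']).T
    W=W[...,:3]; W[z<=0]=np.nan
    return W
E
python3 - <<'E'
from h import *
s=manip.read_state(); print(s, manip.grip_depth)
for n in ('top','side'):
    c=cam(n,n+'0.png'); np.savez('/tmp/'+n+'0.npz',**c)
    print(n,np.linalg.inv(c['world_to_cam']).round(3).tolist(),c['fx'],c['cx'])
E
```

```text
{'t': 0.0, 'joint_pos': array([ 6.19288968e+01,  9.11549758e+00,  9.15721723e+01,  1.56337533e-03,
        7.94216341e+01, -1.20366187e+01]), 'joint_vel': array([ 0.02692518,  0.02916686, -0.02242105,  0.04095779, -0.07061384,
       -0.07432784]), 'tau': array([ 6.91291516e-04, -3.95997727e+01, -3.31430948e+01, -1.99514739e-04,
        8.36951542e-03, -1.88267671e-05]), 'tcp_pos': array([0.15850495, 0.55203264, 0.19298905]), 'tool_rot': array([-1.79893419e+02, -2.42963666e-02,  1.63965204e+02]), 'wrist_force': array([-0.06615671,  0.37493275, -0.2307781 ]), 'ft_torque': array([ 0.03564829, -0.02800016,  0.03741219]), 'grasp_force': 0.0, 'gripper_width': 0.08544337289262587} 0.0187
top [[-0.015, -0.995, 0.097, 0.368], [-1.0, 0.014, -0.004, 0.061], [0.003, -0.097, -0.995, 1.477], [0.0, 0.0, 0.0, 1.0]] 436.1627069662558 321.28557366680013
side [[-0.935, -0.243, 0.259, 0.147], [-0.354, 0.6, -0.717, 1.004], [0.019, -0.762, -0.648, 1.022], [0.0, 0.0, 0.0, 1.0]] 502.4729091932341 315.4805799511195
```

View pics/top0.png

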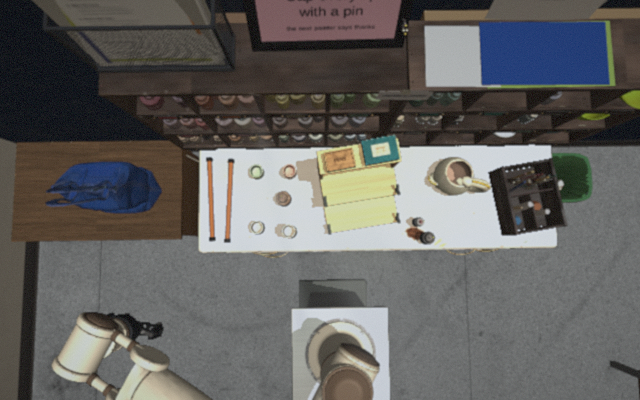

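View pics/side0.png

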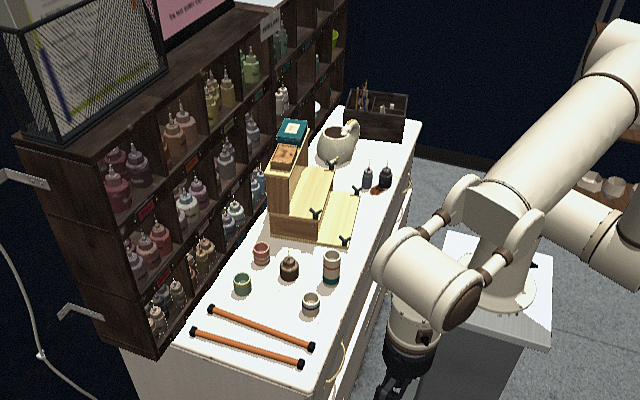

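Run:
```python
from h import *
c=dict(np.load('/tmp/top0.npz')); W=cloud(c); hsv=cv2.cvtColor(c['img'],cv2.COLOR_RGB2HSV)
x,y,z=W[...,0],W[...,1],W[...,2]
def ext(n,m): 
    print(n,m.sum(),'x',np.nanpercentile(x[m],[1,99]).round(3),'y',np.nanpercentile(y[m],[1,99]).round(3),'z',np.nanpercentile(z[m],[1,50,99]).round(4))
t=(abs(z)<.01); t[:140]=0;t[255:]=0;t[:,:200]=0;t[:,560:]=0; ext('table',t)
def comp(n,u,v,r=14):
    m=np.zeros(z.shape,bool); m[v-r:v+r,u-r:u+r]=1; m&=z>0.02
    top=np.nanpercentile(z[m],90); m2=m&(z>top-.012); mm=m2.astype(np.uint8)
    p=np.c_[x[m2],y[m2]].astype(np.float32); (cc,rad)=cv2.minEnclosingCircle(p*1000)
    print(n,'top',top.round(3),'circ',np.round(cc,1),round(rad,1),'mean',p.mean(0).round(4))
for a in [('green',256,172),('pink',289,171),('brown',283,198),('creamcup',258,228),('vase',289,231),('black',427,237),('blue',417,222)]: comp(*a,**({'r':8} if a[0] in('black','blue') else {}))
# rack
reg=np.zeros(z.shape,bool); reg[130:240,312:405]=1
for n,h in (('floor',.014),('mid',.098)):
    m=(reg&(abs(z-h)<.008)).astype(np.uint8); 
    _,l,st,_=cv2.connectedComponentsWithStats(m); k=1+st[1:,4].argmax(); q=l==k
    r=cv2.minAreaRect((np.c_[x[q],y[q]]*1000).astype(np.float32)); print(n,q.sum(),r,cv2.boxPoints(r).round(0).tolist(),z[q].mean())
# rods: orange
hs=hsv; m=((hs[...,0]<15)&(hs[...,1]>110)&(hs[...,2]>80)); m[:150]=0;m[250:]=0;m[:,:200]=0;m[:,240:]=0
# cast at z=.018
u,v=np.meshgrid(np.arange(640),np.arange(400)); T=np.linalg.inv(c['world_to_cam'])
d=np.stack([(u-c['cx'])/c['fx'],(v-c['cy'])/c['fy'],np.ones(u.shape)],-1)@T[:3,:3].T
s=(.016-T[2,3])/d[...,2]; X=T[:3,3]+s[...,None]*d
_,l,st,_=cv2.connectedComponentsWithStats(m.astype(np.uint8))
for k in range(1,len(st)):
    if st[k,4]<60: continue
    q=l==k; r=cv2.minAreaRect((X[q][:,:2]*1000).astype(np.float32)); print('rod',st[k],np.round(cv2.boxPoints(r)).tolist(),X[q].mean(0).round(4), 'depthz',np.nanmedian(z[q]))
sh=np.zeros(z.shape,bool); sh[100:147,150:560]=1; ext('shelf',sh&(z>.05))
print([z[r,440].round(3) for r in range(60,150,8)],[x[r,440].round(3) for r in range(60,150,8)])
```

```text
table 23691 x [0.34  0.687] y [-0.713  0.461] z [-0.0076  0.0003  0.009 ]
green top 0.05 circ [605.2 271. ] 22.6 mean [0.604  0.2707]
pink top 0.055 circ [604.4 159.8] 21.9 mean [0.604  0.1607]
brown top 0.065 circ [512.4 181. ] 14.4 mean [0.5121 0.1811]
creamcup top 0.052 circ [418.7 268.7] 22.0 mean [0.4187 0.2677]
vase top 0.104 circ [403.6 160.7] 21.7 mean [0.404  0.1599]
black top 0.068 circ [ 376.5 -291.4] 14.7 mean [ 0.3763 -0.2914]
blue top 0.07 circ [ 427.9 -263.2] 13.1 mean [ 0.428  -0.2621]
floor 1852 ((457.76318359375, -77.97407531738281), (93.42103576660156, 239.8947296142578), 8.828841209411621) [[393.0, 33.0], [430.0, -204.0], [522.0, -189.0], [486.0, 48.0]] 0.014130880752505244
mid 2290 ((548.4142456054688, -64.53667449951172), (102.23046875, 240.0754852294922), 8.584526062011719) [[480.0, 47.0], [516.0, -191.0], [617.0, -176.0], [581.0, 62.0]] 0.0980350507435881
rod [208 160   6  78 246] [[389.0, 427.0], [389.0, 416.0], [650.0, 428.0], [649.0, 439.0]] [0.5167 0.4277 0.016 ] depthz 0.017504639397341704
rod [226 162   7  77 231] [[385.0, 366.0], [641.0, 356.0], [642.0, 366.0], [385.0, 376.0]] [0.5155 0.366  0.016 ] depthz 0.01769776715839666
shelf 15940 x [0.645 0.728] y [-0.623  0.518] z [0.0613 0.2732 0.4788]
[np.float64(0.572), np.float64(0.572), np.float64(0.57), np.float64(0.574), np.float64(0.561), np.float64(0.418), np.float64(0.404), np.float64(0.29), np.float64(0.221), np.float64(0.197), np.float64(0.03), np.float64(-0.001)] [np.float64(0.753), np.float64(0.736), np.float64(0.719), np.float64(0.699), np.float64(0.686), np.float64(0.716), np.float64(0.699), np.float64(0.712), np.float64(0.708), np.float64(0.69), np.float64(0.704), np.float64(0.683)]
```

```bash
cat >> h.py <<'E'
RO=np.array([.497,-.072,0]); RY=8.7
RR=R.from_euler('z',RY,degrees=True)
def rk(x,y,z): return RR.apply([x/1000,y/1000,z/1000])+RO
def tool(yaw=180+RY,tilt=0): return R.from_euler('z',yaw,degrees=True)*R.from_euler('x',180,degrees=True)*R.from_euler('y',-tilt,degrees=True)
def plan(wps, start=None):
    """wps: list of (pos, Rot); prints the shift/turn for each call in units"""
    s=manip.read_state(); p=s['tcp_pos']; q=R.from_euler('xyz',s['tool_rot'],degrees=True)
    print('t',round(s['t'],2),'at',p.round(4),s['tool_rot'].round(1),'w',round(s['gripper_width'],4))
    for P,Q in wps:
        d=q.inv().apply(np.array(P)-p)/.025; a=np.degrees((q.inv()*Q).as_rotvec())/5
        print('d',(d.round(2)+0).tolist(),'a',(a.round(2)+0).tolist(),'  |mm|',round(np.linalg.norm(d)*25))
        p,q=np.array(P),Q
E
python3 - <<'E'
from h import *
T=tool()
plan([([.419,.268,.15],T),([.419,.268,.015],T)])
c=dict(np.load('/tmp/top0.npz')); g=cv2.cvtColor(c['img'],cv2.COLOR_RGB2GRAY)
Tm=np.linalg.inv(c['world_to_cam'])
W=cloud(c)
h=cv2.warpAffine(c['img'],np.float32([[6,0,-310*6],[0,6,-145*6]]),(600,570),flags=cv2.INTER_CUBIC); cv2.imwrite('pics/rackcrop.png',h[...,::-1])
E
```

```text
t 0.1 at [0.1585 0.5521 0.1931] [-179.9   -0.   164. ] w 0.0853
d [-13.15, -8.04, 1.73] a [-0.02, -0.01, -4.95]   |mm| 388
d [0.0, 0.0, 5.4] a [0.0, 0.0, 0.0]   |mm| 135
```

View pics/rackcrop.png

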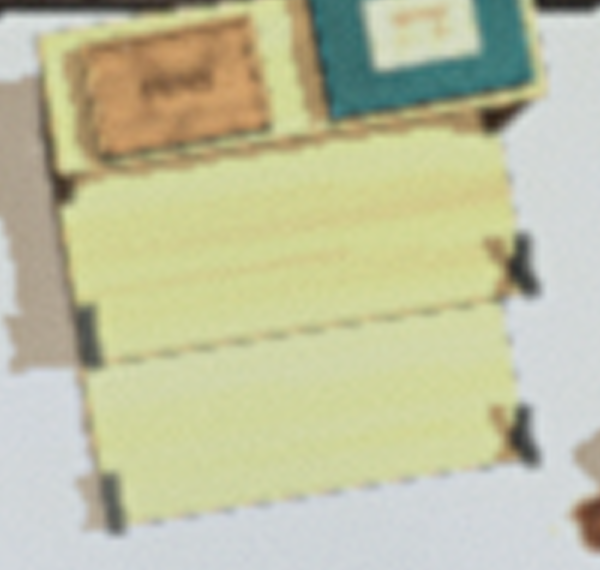

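Call:
play_rows --moves '[{"dx": -1.6, "dy": -1, "dz": 0.2, "az": -0.6}, {"dx": -3.2, "dy": -2, "dz": 0.4, "az": -1.2}, {"dx": -4.8, "dy": -3, "dz": 0.6, "az": -1.8}, {"dx": -6.4, "dy": -4, "dz": 0.8, "az": -2.4}, {"dx": -8, "dy": -5, "dz": 1, "az": -3}, {"dx": -9.6, "dy": -6, "dz": 1.2, "az": -3.6}, {"dx": -11.2, "dy": -7, "dz": 1.4, "az": -4.2}, {"dx": -12.4, "dy": -7.7, "dz": 1.6, "az": -4.95}]' --grip 1 --force 30

```text
invalid input
```

```bash
cat >> h.py <<'E'
def ray(c,u,v,h):
    T=np.linalg.inv(c['world_to_cam']); d=T[:3,:3]@[(u-c['cx'])/c['fx'],(v-c['cy'])/c['fy'],1]
    return T[:3,3]+d*(h-T[2,3])/d[2]
def inrack(P): return RR.inv().apply(np.array(P)-RO)*1000
E
python3 - <<'E'
from h import *
T=tool()
plan([([.419,.268,.015],T)])
c=dict(np.load('/tmp/top0.npz'))
for u,v,h in [(329.2,228.8,.04),(397,217.7,.04),(325,201,.124),(397,189.2,.124)]: print(inrack(ray(c,u,v,h)).round(1))
E
```

```text
t 0.1 at [0.1585 0.5521 0.1931] [-179.9   -0.   164. ] w 0.0853
d [-13.16, -8.03, 7.13] a [-0.02, -0.01, -4.95]   |mm| 425
[-70.6 114.5  40. ]
[ -71.6 -112.1   40. ]
[ 14.6 115.1 124. ]
[  13.9 -112.9  124. ]
```

Call:
play_rows --moves '[{"dx": -1.6, "dy": -1, "dz": 0.2, "ax": 0, "ay": 0, "az": -0.6}, {"dx": -3.2, "dy": -2, "dz": 0.4, "ax": 0, "ay": 0, "az": -1.2}, {"dx": -4.8, "dy": -3, "dz": 0.6, "ax": 0, "ay": 0, "az": -1.8}, {"dx": -6.4, "dy": -4, "dz": 0.8, "ax": 0, "ay": 0, "az": -2.4}, {"dx": -8, "dy": -5, "dz": 1, "ax": 0, "ay": 0, "az": -3}, {"dx": -9.6, "dy": -6, "dz": 1.2, "ax": 0, "ay": 0, "az": -3.6}, {"dx": -11.2, "dy": -7, "dz": 1.4, "ax": 0, "ay": 0, "az": -4.2}, {"dx": -12.4, "dy": -7.7, "dz": 1.6, "ax": 0, "ay": 0, "az": -4.95}]'

```text
t: 0.77
tcp_pos: [0.3815, 0.3048, 0.1578]
tool_rot: [180.0, -0.0, -171.1]
wrist_force: [0.0, 1.4, 0.3]
gripper_width: 0.0854
grasp_force: 0.0
```

```bash
cat >> h.py <<'E'
def cupat(cx,cy,hmin=.03,hmax=.075,rad=.06):
    W=cloud(cam('top')); m=(np.hypot(W[...,0]-cx,W[...,1]-cy)<rad)&(W[...,2]>hmin)&(W[...,2]<hmax)
    n,l,st,_=cv2.connectedComponentsWithStats(m.astype(np.uint8))
    for k in range(1,n):
        if st[k,4]>30:
            p=W[l==k]; (q,r)=cv2.minEnclosingCircle((p[:,:2]*1000).astype(np.float32)); print('obj',np.round(q),round(r,1),'top',np.percentile(p[:,2],90).round(3))
E
python3 - <<'E'
from h import *
T=tool()
cupat(.419,.268)
plan([([.419,.268,.1],T),([.419,.268,.015],T)])
E
```

```text
obj [419. 268.] 21.7 top 0.053
t 0.82 at [0.3862 0.2993 0.1569] [-1.797e+02  1.000e-01 -1.712e+02] w 0.0855
d [-1.1, -1.43, 2.28] a [-0.06, 0.02, 0.02]   |mm| 73
d [0.0, 0.0, 3.4] a [0.0, 0.0, 0.0]   |mm| 85
```

Call:
play_rows --moves '[{"dx": -0.55, "dy": -0.7, "dz": 0.6, "ax": 0, "ay": 0, "az": 0}, {"dx": -1.1, "dy": -1.45, "dz": 1.2, "ax": 0, "ay": 0, "az": 0}, {"dx": -1.1, "dy": -1.45, "dz": 2.3, "ax": 0, "ay": 0, "az": 0}, {"dx": -1.1, "dy": -1.45, "dz": 3.5, "ax": 0, "ay": 0, "az": 0}, {"dx": -1.1, "dy": -1.45, "dz": 4.6, "ax": 0, "ay": 0, "az": 0}, {"dx": -1.1, "dy": -1.45, "dz": 5.3, "ax": 0, "ay": 0, "az": 0}, {"dx": -1.1, "dy": -1.45, "dz": 5.65, "ax": 0, "ay": 0, "az": 0}, {"dx": -1.1, "dy": -1.45, "dz": 5.65, "ax": 0, "ay": 0, "az": 0}]'

```text
t: 1.48
tcp_pos: [0.4113, 0.2743, 0.0146]
tool_rot: [-179.9, -0.3, -171.3]
wrist_force: [0.4, -0.8, -0.0]
gripper_width: 0.0854
grasp_force: 0.0
```

Call:
play_rows --moves '[{"dx": 0, "dy": 0, "dz": 0, "ax": 0, "ay": 0, "az": 0}, {"dx": 0, "dy": 0, "dz": 0, "ax": 0, "ay": 0, "az": 0}, {"dx": 0, "dy": 0, "dz": 0, "ax": 0, "ay": 0, "az": 0}, {"dx": 0, "dy": 0, "dz": 0, "ax": 0, "ay": 0, "az": 0}, {"dx": 0, "dy": 0, "dz": 0, "ax": 0, "ay": 0, "az": 0}, {"dx": 0, "dy": 0, "dz": 0, "ax": 0, "ay": 0, "az": 0}, {"dx": 0, "dy": 0, "dz": 0, "ax": 0, "ay": 0, "az": 0}, {"dx": 0, "dy": 0, "dz": 0, "ax": 0, "ay": 0, "az": 0}]' --grip 0.0 --force 30

```text
t: 2.15
tcp_pos: [0.4135, 0.275, 0.017]
tool_rot: [180.0, 0.0, -171.3]
wrist_force: [0.3, -0.8, 0.5]
gripper_width: 0.0004
grasp_force: 0.0
```

Run:
```python
from h import *
T=tool()
s=manip.read_state(); print(s['grasp_force'],s['wrist_force'])
plan([([.419,.268,.09],T),(rk(-45,-62,90),T),(rk(-45,-62,31),T),(rk(-45,-62,90),T),(rk(-90,-62,80),tool(tilt=35)),(rk(-90,-62,30),tool(tilt=35)),(rk(1,-62,30),tool(tilt=35)),(rk(-70,-62,35),tool(tilt=35)),(rk(-70,-62,120),tool())])
```

```text
0.0 [ 0.28850424 -0.84614221  0.53738217]
t 2.15 at [0.4135 0.275  0.017 ] [ 180.     0.  -171.3] w 0.0004
d [-0.17, -0.31, -2.92] a [0.0, 0.0, 0.0]   |mm| 74
d [0.77, -16.4, 0.0] a [0.0, 0.0, 0.0]   |mm| 410
d [0.0, 0.0, 2.36] a [0.0, 0.0, 0.0]   |mm| 59
d [0.0, 0.0, -2.36] a [0.0, 0.0, 0.0]   |mm| 59
d [1.8, 0.0, 0.4] a [0.0, -7.0, 0.0]   |mm| 46
d [1.15, 0.0, 1.64] a [0.0, 0.0, 0.0]   |mm| 50
d [-2.98, 0.0, 2.09] a [0.0, 0.0, 0.0]   |mm| 91
d [2.21, 0.0, -1.79] a [0.0, 0.0, 0.0]   |mm| 71
d [-1.95, 0.0, -2.79] a [0.0, 7.0, 0.0]   |mm| 85
```

Run:
```python
from h import *
cam('side','s1.png'); cam('wrist','w1.png')
a=cv2.imread('pics/s1.png')[150:390,170:490];b=cv2.imread('pics/w1.png')
cv2.imwrite('pics/m1.png',np.hstack([cv2.resize(a,(400,300)),cv2.resize(b,(400,250),interpolation=cv2.INTER_AREA)[:250]] if 0 else [cv2.resize(a,(400,300)),cv2.resize(b,(400,300))]))
cupat(.419,.268,rad=.12)
```

```text
obj [506. 189.] 22.1 top 0.06
obj [404. 161.] 16.4 top 0.074
```

View pics/m1.png

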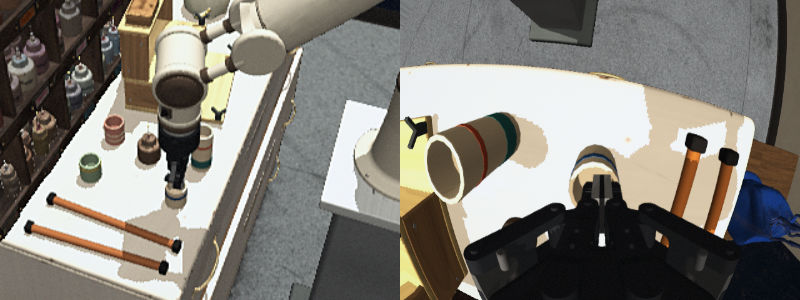

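Call:
play_rows --moves '[{"dx": 0, "dy": 0, "dz": -0.8, "ax": 0, "ay": 0, "az": 0}, {"dx": 0, "dy": 0, "dz": -1.6, "ax": 0, "ay": 0, "az": 0}, {"dx": 0, "dy": 0, "dz": -2.6, "ax": 0, "ay": 0, "az": 0}, {"dx": -0.5, "dy": 0, "dz": -3.6, "ax": 0, "ay": 0, "az": 0}, {"dx": -1.5, "dy": 0, "dz": -4, "ax": 0, "ay": 0, "az": 0}, {"dx": -2.5, "dy": 0, "dz": -4, "ax": 0, "ay": 0, "az": 0}, {"dx": -3, "dy": 0, "dz": -4, "ax": 0, "ay": 0, "az": 0}, {"dx": -3, "dy": 0, "dz": -4, "ax": 0, "ay": 0, "az": 0}]' --grip 1.0

```text
t: 2.97
tcp_pos: [0.4901, 0.2863, 0.1174]
tool_rot: [180.0, 0.1, -171.3]
wrist_force: [-0.4, -0.0, 0.3]
gripper_width: 0.085
grasp_force: 0.0
```

Run:
```python
from h import *
cupat(.419,.268,rad=.1)
T=tool(); plan([])
cam('side','s2.png'); c=cam('wrist','w2.png')
cv2.imwrite('pics/m2.png',np.hstack([cv2.resize(cv2.imread('pics/s2.png')[200:350,200:400],(400,300)),cv2.resize(cv2.imread('pics/w2.png'),(400,300))]))
```

```text
t 3.02 at [0.4882 0.2862 0.1167] [-180.    -0.  -171.3] w 0.0856
```

View pics/m2.png

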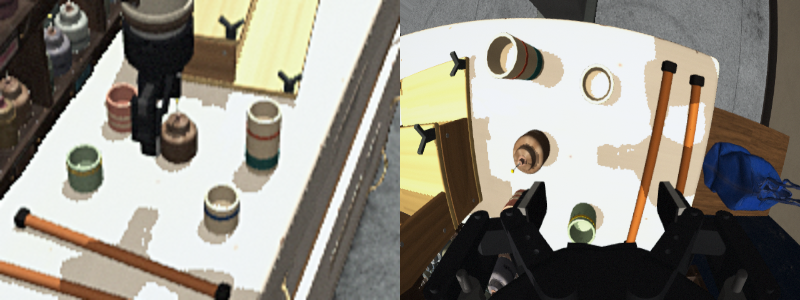

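Run:
```python
from h import *
c=cam('side'); W=cloud(c)
for n,cx,cy,h0,h1 in (('cup',.419,.268,.02,.075),('vase',.404,.16,.02,.12),('green',.605,.271,.02,.07)):
    m=(np.hypot(W[...,0]-cx,W[...,1]-cy)<.06)&(W[...,2]>h0)&(W[...,2]<h1); p=W[m]
    q,r=cv2.minEnclosingCircle((p[:,:2]*1000).astype(np.float32)); v,u=np.nonzero(m); print(n,m.sum(),np.round(q),r,p[:,2].max(),p.mean(0).round(3),u.mean(),v.mean())
# pixel reproject of TCP of recorded closed pose
w=c['world_to_cam']
for P in ([.4135,.275,.017],[.419,.268,.05],[.4882,.2862,.1167]):
    k=w@np.r_[P,1]; print((c['fx']*k[0]/k[2]+c['cx']).round(),(c['fy']*k[1]/k[2]+c['cy']).round())
```

```text
cup 321 [420. 270.] 23.819589614868164 0.05477597753801422 [0.418 0.271 0.038] 310.4984423676012 301.25545171339564
vase 538 [405. 161.] 25.469953536987305 0.10512245106857598 [0.401 0.169 0.071] 331.25278810408923 265.14312267657994
green 276 [605. 272.] 25.37928581237793 0.050296062825845866 [0.605 0.274 0.036] 241.65942028985506 280.92028985507244
312.0 308.0
311.0 297.0
281.0 276.0
```

Run:
```python
import cv2,numpy as np
a=cv2.imread('pics/w1.png')[150:350,180:460]; b=cv2.imread('pics/s1.png')[270:330,270:350]
cv2.imwrite('pics/m3.png',np.hstack([cv2.resize(a,(420,300)),cv2.resize(b,(380,300),interpolation=cv2.INTER_CUBIC)]))
```

```text
(no output)
```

View pics/m3.png

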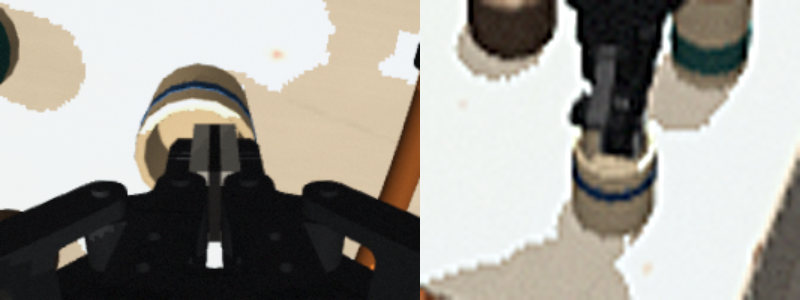

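Run:
```python
from h import *
s=manip.read_state(); print(s['tcp_pos'],s['gripper_width'])
for n in ('side',):
    W=cloud(cam(n)); m=(np.hypot(W[...,0]-.488,W[...,1]-.286)<.08)&(W[...,2]>.06)&(W[...,2]<.4)
    p=W[m]; o=np.sort(p[:,2]); print(n,len(p),o[:5].round(3))
    for a in np.arange(.1,.2,.01):
        q=inrack(p[(p[:,2]>a)&(p[:,2]<a+.01)])-inrack(s['tcp_pos'])
        if len(q): print(round(a,2),len(q),'rack dx',q[:,0].min().round(),q[:,0].max().round(),'dy',q[:,1].min().round(),q[:,1].max().round())
c=cam('wrist'); rz=c['range_z']; v,u=np.nonzero((rz>0)&(rz<.5))
dx=(u-c['cx'])/c['fx'];dy=(v-c['cy'])/c['fy'];r=np.hypot(dx,dy)+1e-9;z=rz[v,u]; k=np.tan(r)/r
ok=r<1.3; P=np.stack([dx*k*z,dy*k*z,z,np.ones_like(z)],-1)[ok]@np.linalg.inv(c['world_to_cam']).T; P=P[:,:3]
m=np.hypot(P[:,0]-.42,P[:,1]-.27)<.06; q=P[m&(P[:,2]>.03)]; print('cup via wrist',q.mean(0),np.percentile(q[:,2],95),cv2.minEnclosingCircle((q[:,:2]*1000).astype(np.float32)))
g=P[(np.hypot(P[:,0]-.488,P[:,1]-.286)<.06)&(P[:,2]>.06)]; t=inrack(g)-inrack(s['tcp_pos']); lo=t[t[:,2]<np.percentile(t[:,2],5)]; print('tips',lo.min(0).round(),lo.max(0).round())
```

```text
[0.48636596 0.28615272 0.11630149] 0.08528443670400743
side 2218 [0.166 0.167 0.168 0.168 0.169]
0.16 8 rack dx -9.0 -0.0 dy -47.0 49.0
0.17 36 rack dx -11.0 10.0 dy -50.0 57.0
0.18 41 rack dx -11.0 9.0 dy -46.0 58.0
0.19 23 rack dx -12.0 5.0 dy -46.0 58.0
cup via wrist [0.46838589 0.27930863 0.23232588] 0.2559406978391537 ((440.30010986328125, 273.372314453125), 44.23762130737305)
tips [-13. -55.  50.] [11. 58. 70.]
```

Call:
play_rows --moves '[{"dx": 0, "dy": 0, "dz": 0, "ax": 0, "ay": 0, "az": 0}, {"dx": 0, "dy": 0, "dz": 0, "ax": 0, "ay": 0, "az": 0}, {"dx": 0, "dy": 0, "dz": 0, "ax": 0, "ay": 0, "az": 0}, {"dx": 0, "dy": 0, "dz": 0, "ax": 0, "ay": 0, "az": 0}, {"dx": 0, "dy": 0, "dz": 0, "ax": 0, "ay": 0, "az": 0}, {"dx": 0, "dy": 0, "dz": 0, "ax": 0, "ay": 0, "az": 0}, {"dx": 0, "dy": 0, "dz": 0, "ax": 0, "ay": 0, "az": 0}, {"dx": 0, "dy": 0, "dz": 0, "ax": 0, "ay": 0, "az": 0}]' --grip 0.0

```text
t: 3.93
tcp_pos: [0.4877, 0.2863, 0.1169]
tool_rot: [180.0, 0.0, -171.3]
wrist_force: [0.7, -0.6, 1.6]
gripper_width: -0.0002
grasp_force: 0.0
```

Run:
```python
from h import *
s=manip.read_state(); print(s['tcp_pos'],s['gripper_width'])
c=cam('side','s3.png');W=cloud(c); m=(np.hypot(W[...,0]-.488,W[...,1]-.286)<.08)&(W[...,2]>.06)&(W[...,2]<.4)
p=W[m]
for a in np.arange(.1,.2,.01):
    q=inrack(p[(p[:,2]>a)&(p[:,2]<a+.01)])-inrack(s['tcp_pos'])
    if len(q): print(round(a,2),len(q),'rack dx',q[:,0].min().round(),q[:,0].max().round(),'dy',q[:,1].min().round(),q[:,1].max().round())
k=c['world_to_cam']@np.r_[s['tcp_pos'],1]; u,v=(c['fx']*k[0]/k[2]+c['cx']),(c['fy']*k[1]/k[2]+c['cy']); print(u,v)
im=cv2.imread('pics/s3.png'); cv2.circle(im,(int(u),int(v)),1,(0,0,255),-1); cv2.imwrite('pics/m4.png',cv2.resize(im[210:310,230:350],(480,400),interpolation=cv2.INTER_NEAREST))
```

```text
[0.48766412 0.28631874 0.11690264] -0.00023410835078893128
0.15 5 rack dx -11.0 10.0 dy 1.0 8.0
0.16 31 rack dx -12.0 9.0 dy -8.0 14.0
0.17 27 rack dx -12.0 9.0 dy -7.0 15.0
0.18 11 rack dx -12.0 6.0 dy -0.0 15.0
0.19 8 rack dx -14.0 -11.0 dy -15.0 11.0
281.11606554948094 276.21520364817775
```

View pics/m4.png

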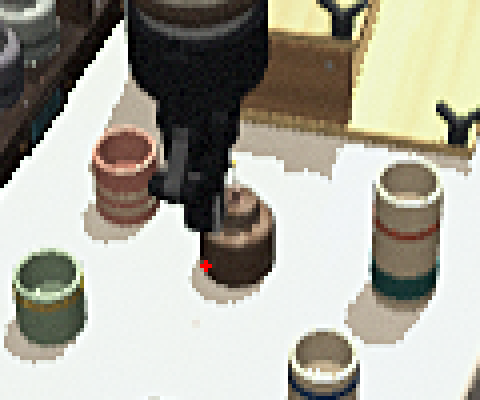

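```bash
cat >> h.py <<'E'
L=.038
def tplan(wps): plan([(np.array(P)+L*Q.apply([0,0,1]),Q) for P,Q in wps])
E
python3 - <<'E'
from h import *
T=tool()
tplan([([.420,.269,.085],T),([.420,.269,.016],T),([.42,.269,.1],T),(rk(-45,-62,100),T),(rk(-45,-62,31),T)])
E
```

```text
t 3.98 at [0.4877 0.2863 0.1169] [-180.     0.  -171.3] w -0.0001
d [2.78, -0.27, 2.8] a [0.0, 0.0, 0.0]   |mm| 99
d [0.0, 0.0, 2.76] a [0.0, 0.0, 0.0]   |mm| 69
d [0.0, 0.0, -3.36] a [0.0, 0.0, 0.0]   |mm| 84
d [0.82, -16.43, 0.0] a [0.0, 0.0, 0.0]   |mm| 411
d [0.0, 0.0, 2.76] a [0.0, 0.0, 0.0]   |mm| 69
```

Call:
play_rows --moves '[{"dx": 1, "dy": -0.1, "dz": 0.6, "ax": 0, "ay": 0, "az": 0}, {"dx": 2, "dy": -0.2, "dz": 1.2, "ax": 0, "ay": 0, "az": 0}, {"dx": 2.8, "dy": -0.25, "dz": 1.6, "ax": 0, "ay": 0, "az": 0}, {"dx": 2.8, "dy": -0.25, "dz": 2, "ax": 0, "ay": 0, "az": 0}, {"dx": 2.8, "dy": -0.25, "dz": 3, "ax": 0, "ay": 0, "az": 0}, {"dx": 2.8, "dy": -0.25, "dz": 4.2, "ax": 0, "ay": 0, "az": 0}, {"dx": 2.8, "dy": -0.25, "dz": 5.2, "ax": 0, "ay": 0, "az": 0}, {"dx": 2.8, "dy": -0.25, "dz": 5.55, "ax": 0, "ay": 0, "az": 0}]' --grip 1.0

```text
t: 4.65
tcp_pos: [0.4172, 0.2686, -0.0252]
tool_rot: [-179.9, -0.3, -171.3]
wrist_force: [-0.8, -0.3, -0.1]
gripper_width: 0.0852
grasp_force: 0.0
```

Call:
play_rows --moves '[{"dx": 0, "dy": 0, "dz": 0, "ax": 0, "ay": 0, "az": 0}, {"dx": 0, "dy": 0, "dz": 0, "ax": 0, "ay": 0, "az": 0}, {"dx": 0, "dy": 0, "dz": 0, "ax": 0, "ay": 0, "az": 0}, {"dx": 0, "dy": 0, "dz": 0, "ax": 0, "ay": 0, "az": 0}, {"dx": 0, "dy": 0, "dz": 0, "ax": 0, "ay": 0, "az": 0}, {"dx": 0, "dy": 0, "dz": 0, "ax": 0, "ay": 0, "az": 0}, {"dx": 0, "dy": 0, "dz": 0, "ax": 0, "ay": 0, "az": 0}, {"dx": 0, "dy": 0, "dz": 0, "ax": 0, "ay": 0, "az": 0}]' --grip 0.0

```text
t: 5.32
tcp_pos: [0.4215, 0.2703, -0.0198]
tool_rot: [180.0, 0.2, -171.3]
wrist_force: [-0.3, 0.2, 7.4]
gripper_width: 0.043
grasp_force: 30.9
```

Call:
play_rows --moves '[{"dx": 0, "dy": 0, "dz": -0.6, "ax": 0, "ay": 0, "az": 0}, {"dx": 0, "dy": 0, "dz": -1.6, "ax": 0, "ay": 0, "az": 0}, {"dx": 0, "dy": 0, "dz": -2.8, "ax": 0, "ay": 0, "az": 0}, {"dx": 0, "dy": 0, "dz": -4, "ax": 0, "ay": 0, "az": 0}, {"dx": 0, "dy": -0.6, "dz": -5, "ax": 0, "ay": 0, "az": 0}, {"dx": 0.1, "dy": -1.6, "dz": -5.4, "ax": 0, "ay": 0, "az": 0}, {"dx": 0.1, "dy": -2.8, "dz": -5.4, "ax": 0, "ay": 0, "az": 0}, {"dx": 0.2, "dy": -4, "dz": -5.4, "ax": 0, "ay": 0, "az": 0}]'

```text
t: 5.98
tcp_pos: [0.4307, 0.1692, 0.1149]
tool_rot: [-180.0, 0.2, -171.2]
wrist_force: [0.5, -0.1, -1.4]
gripper_width: 0.0431
grasp_force: 30.9
```

Call:
play_rows --moves '[{"dx": 0.1, "dy": -1.4, "dz": 0, "ax": 0, "ay": 0, "az": 0}, {"dx": 0.15, "dy": -2.8, "dz": 0, "ax": 0, "ay": 0, "az": 0}, {"dx": 0.2, "dy": -4.2, "dz": 0, "ax": 0, "ay": 0, "az": 0}, {"dx": 0.3, "dy": -5.6, "dz": 0, "ax": 0, "ay": 0, "az": 0}, {"dx": 0.4, "dy": -7, "dz": 0, "ax": 0, "ay": 0, "az": 0}, {"dx": 0.5, "dy": -8.4, "dz": 0, "ax": 0, "ay": 0, "az": 0}, {"dx": 0.6, "dy": -9.8, "dz": 0, "ax": 0, "ay": 0, "az": 0}, {"dx": 0.6, "dy": -10.9, "dz": 0, "ax": 0, "ay": 0, "az": 0}]'

```text
t: 6.65
tcp_pos: [0.4558, -0.1043, 0.1136]
tool_rot: [-179.9, 0.0, -171.4]
wrist_force: [0.1, -1.0, -1.3]
gripper_width: 0.0433
grasp_force: 30.9
```

Run:
```python
from h import *
T=tool()
tplan([(rk(-45,-62,34),T)])
s=manip.read_state(); print(inrack(s['tcp_pos']),s['wrist_force'])
c=cam('side'); W=cloud(c)
A=RR.inv().apply(W.reshape(-1,3)-RO)*1000; t=inrack(s['tcp_pos'])
m=(abs(A[:,0]-t[0])<40)&(abs(A[:,1]-t[1])<30)&(A[:,2]>100)&(A[:,2]<t[2]+100); q=A[m]; print(len(q),q[:,2].min(),q[:,:2].min(0),q[:,:2].max(0))
```

```text
t 6.65 at [ 0.4558 -0.1043  0.1136] [-179.9    0.  -171.4] w 0.0433
d [-0.02, -1.45, 4.71] a [-0.01, 0.01, -0.01]   |mm| 123
[-45.56631743 -25.65498076 113.61189126] [ 0.14552664 -0.9836321  -1.28757363]
178 132.83875819962876 [-69.77030735 -51.51500917] [-25.25149715   3.59923942]
```

Call:
play_rows --moves '[{"dx": 0, "dy": -0.8, "dz": 0, "ax": 0, "ay": 0, "az": 0}, {"dx": 0, "dy": -1.45, "dz": 0.4, "ax": 0, "ay": 0, "az": 0}, {"dx": 0, "dy": -1.45, "dz": 1.4, "ax": 0, "ay": 0, "az": 0}, {"dx": 0, "dy": -1.45, "dz": 2.5, "ax": 0, "ay": 0, "az": 0}, {"dx": 0, "dy": -1.45, "dz": 3.4, "ax": 0, "ay": 0, "az": 0}, {"dx": 0, "dy": -1.45, "dz": 4.1, "ax": 0, "ay": 0, "az": 0}, {"dx": 0, "dy": -1.45, "dz": 4.5, "ax": 0, "ay": 0, "az": 0}, {"dx": 0, "dy": -1.45, "dz": 4.7, "ax": 0, "ay": 0, "az": 0}]'

```text
t: 7.37
tcp_pos: [0.4606, -0.1368, -0.0056]
tool_rot: [179.9, -0.1, -171.3]
wrist_force: [-0.8, 0.3, 0.1]
gripper_width: 0.0431
grasp_force: 31.1
```

Run:
```python
from h import *
s=manip.read_state(); print(inrack(s['tcp_pos']),s['wrist_force'])
t=lambda a:tool(tilt=a)
tplan([(rk(-45,-62,100),t(0)),(rk(-110,-62,90),t(35)),(rk(-110,-62,36),t(35))])
```

```text
[-45.81069377 -58.49532128  -5.62800374] [-0.75764686  0.29935449  0.0965722 ]
t 7.37 at [ 0.4606 -0.1368 -0.0056] [ 1.799e+02 -1.000e-01 -1.713e+02] w 0.0431
d [-0.03, -0.14, -2.71] a [0.02, -0.02, 0.01]   |mm| 68
d [1.73, 0.0, 0.13] a [0.0, -7.0, 0.0]   |mm| 43
d [1.24, 0.0, 1.77] a [0.0, 0.0, 0.0]   |mm| 54
```

Call:
play_rows --moves '[{"dx": 0, "dy": 0, "dz": 0, "ax": 0, "ay": 0, "az": 0}, {"dx": 0, "dy": 0, "dz": 0, "ax": 0, "ay": 0, "az": 0}, {"dx": 0, "dy": 0, "dz": 0, "ax": 0, "ay": 0, "az": 0}, {"dx": 0, "dy": 0, "dz": -0.3, "ax": 0, "ay": 0, "az": 0}, {"dx": 0, "dy": 0, "dz": -0.8, "ax": 0, "ay": 0, "az": 0}, {"dx": 0, "dy": 0, "dz": -1.6, "ax": 0, "ay": 0, "az": 0}, {"dx": 0, "dy": 0, "dz": -2.4, "ax": 0, "ay": 0, "az": 0}, {"dx": 0, "dy": 0, "dz": -3, "ax": 0, "ay": 0, "az": 0}]' --grip 0.7

```text
t: 8.03
tcp_pos: [0.4628, -0.1382, 0.0737]
tool_rot: [-179.9, 0.2, -171.3]
wrist_force: [0.0, -0.6, -0.2]
gripper_width: 0.0597
grasp_force: 0.0
```

Call:
play_rows --moves '[{"dx": 0.4, "dy": 0, "dz": 0, "ax": 0, "ay": -1, "az": 0}, {"dx": 0.8, "dy": 0, "dz": 0, "ax": 0, "ay": -2, "az": 0}, {"dx": 1.2, "dy": 0, "dz": 0, "ax": 0, "ay": -3, "az": 0}, {"dx": 1.6, "dy": 0, "dz": 0, "ax": 0, "ay": -4, "az": 0}, {"dx": 1.8, "dy": 0, "dz": 0.1, "ax": 0, "ay": -5, "az": 0}, {"dx": 1.8, "dy": 0, "dz": 0.1, "ax": 0, "ay": -6, "az": 0}, {"dx": 1.8, "dy": 0, "dz": 0.1, "ax": 0, "ay": -7, "az": 0}, {"dx": 1.8, "dy": 0, "dz": 0.1, "ax": 0, "ay": -7, "az": 0}]' --grip 0.0

```text
t: 8.7
tcp_pos: [0.4279, -0.1229, 0.0873]
tool_rot: [-179.7, 33.3, -172.8]
wrist_force: [0.2, -1.3, -0.7]
gripper_width: 0.0004
grasp_force: 0.0
```

Run:
```python
from h import *
s=manip.read_state(); Q=R.from_euler('xyz',s['tool_rot'],degrees=True); tip=s['tcp_pos']-L*Q.apply([0,0,1]); print('tcp',inrack(s['tcp_pos']).round(1),'tip?',inrack(tip).round(1))
W=cloud(cam('side','s5.png')); A=RR.inv().apply(W.reshape(-1,3)-RO)*1000
cup=A[(abs(A[:,0]+46)<30)&(abs(A[:,1]+58)<32)&(A[:,2]>25)&(A[:,2]<70)]; print('cup',len(cup),cup.min(0).round(),cup.max(0).round())
g=A[(A[:,0]>-190)&(A[:,0]<-60)&(abs(A[:,1]+58)<30)&(A[:,2]>70)&(A[:,2]<180)]
for a in range(70,150,10):
    q=g[(g[:,2]>=a)&(g[:,2]<a+10)]
    if len(q): print(a,len(q),q.min(0).round(),q.max(0).round())
im=cv2.imread('pics/s5.png'); cv2.imwrite('pics/m5.png',cv2.resize(im[130:280,280:440],(640,600)))
```

```text
tcp [-76.  -39.9  87.3] tip? [-96.9 -39.1 119.1]
cup 236 [-70. -84.  25.] [-27. -33.  69.]
110 5 [-108.  -37.  116.] [-95. -31. 118.]
120 8 [-113.  -36.  122.] [-89. -29. 129.]
130 20 [-118.  -45.  131.] [-90. -29. 140.]
140 11 [-121.  -47.  141.] [-99. -28. 149.]
```

View pics/m5.png

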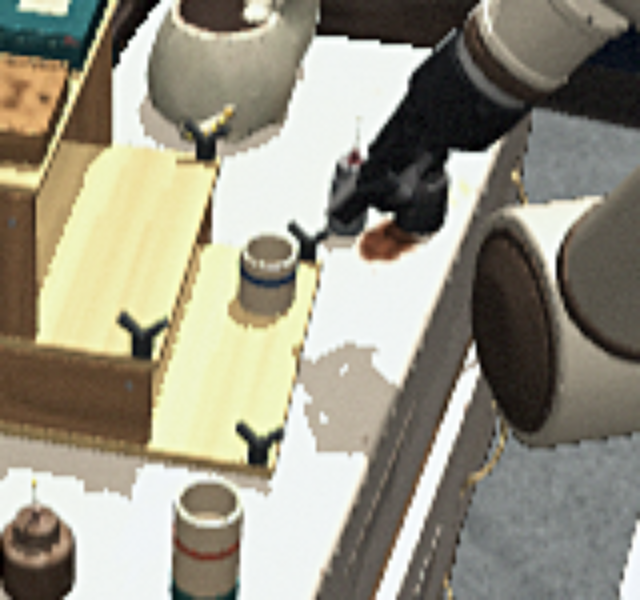

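```bash
cat >> h.py <<'E'
def st():
    s=manip.read_state(); Q=R.from_euler('xyz',s['tool_rot'],degrees=True); print('tip rack',inrack(s['tcp_pos']-L*Q.apply([0,0,1])).round(1),'rot',s['tool_rot'].round(1),'j',s['joint_pos'].round(0),'F',s['wrist_force'].round(1))
E
python3 - <<'E'
from h import *
st(); t=tool(tilt=35)
tplan([(rk(-105,-60,75),t),(rk(-105,-60,32),t),(rk(2,-60,32),t)])
E
```

```text
tip rack [-96.8 -40.3 119.2] rot [-179.5   33.2 -172.6] j [ -56.  -31.  145.   36.   55. -172.] F [-0.2 -0.2  0.1]
t 8.75 at [ 0.4281 -0.1242  0.0873] [-179.5   33.2 -172.6] w 0.0004
d [1.18, -0.75, 1.32] a [-0.25, -0.37, -0.22]   |mm| 48
d [0.99, 0.0, 1.41] a [0.0, 0.0, 0.0]   |mm| 43
d [-3.51, 0.0, 2.45] a [0.0, 0.0, 0.0]   |mm| 107
```

Call:
play_rows --moves '[{"dx": 0, "dy": 0, "dz": -0.5, "ax": 0, "ay": 1, "az": 0}, {"dx": 0, "dy": 0, "dz": -1, "ax": 0, "ay": 2, "az": 0}, {"dx": 0, "dy": 0, "dz": -1.5, "ax": 0, "ay": 3, "az": 0}, {"dx": 0, "dy": 0, "dz": -2, "ax": 0, "ay": 4, "az": 0}, {"dx": 0, "dy": 0, "dz": -2, "ax": 0, "ay": 5, "az": 0}, {"dx": 0, "dy": 0, "dz": -2, "ax": 0, "ay": 6, "az": 0}, {"dx": 0, "dy": 0, "dz": -2, "ax": 0, "ay": 6.7, "az": 0}, {"dx": 0, "dy": 0, "dz": -2, "ax": 0, "ay": 6.7, "az": 0}]'

```text
t: 9.42
tcp_pos: [0.4039, -0.1274, 0.1289]
tool_rot: [-179.7, -0.5, -172.7]
wrist_force: [0.3, -0.5, 0.1]
gripper_width: 0.0
grasp_force: 0.0
```

Call:
play_rows --moves '[{"dx": 0, "dy": 0, "dz": 0, "ax": 0, "ay": 0, "az": 1.4}, {"dx": 0, "dy": 0, "dz": 0, "ax": 0, "ay": 0, "az": 2.8}, {"dx": 0, "dy": 0, "dz": 0, "ax": 0, "ay": 0, "az": 4.2}, {"dx": 0, "dy": 0, "dz": 0, "ax": 0, "ay": 0, "az": 5.6}, {"dx": 0, "dy": 0, "dz": 0, "ax": 0, "ay": 0, "az": 7}, {"dx": 0, "dy": 0, "dz": 0, "ax": 0, "ay": 0, "az": 8.4}, {"dx": 0, "dy": 0, "dz": 0, "ax": 0, "ay": 0, "az": 9.8}, {"dx": 0, "dy": 0, "dz": 0, "ax": 0, "ay": 0, "az": 11.2}]'

```text
t: 10.08
tcp_pos: [0.4013, -0.1274, 0.1282]
tool_rot: [-179.6, -0.0, 130.8]
wrist_force: [0.2, -1.1, -0.4]
gripper_width: -0.0001
grasp_force: 0.0
```

Call:
play_rows --moves '[{"dx": 0, "dy": 0, "dz": 0, "ax": 0, "ay": 0, "az": 1.4}, {"dx": 0, "dy": 0, "dz": 0, "ax": 0, "ay": 0, "az": 2.8}, {"dx": 0, "dy": 0, "dz": 0, "ax": 0, "ay": 0, "az": 4.2}, {"dx": 0, "dy": 0, "dz": 0, "ax": 0, "ay": 0, "az": 5.6}, {"dx": 0, "dy": 0, "dz": 0, "ax": 0, "ay": 0, "az": 7}, {"dx": 0, "dy": 0, "dz": 0, "ax": 0, "ay": 0, "az": 8.4}, {"dx": 0, "dy": 0, "dz": 0, "ax": 0, "ay": 0, "az": 9.8}, {"dx": 0, "dy": 0, "dz": 0, "ax": 0, "ay": 0, "az": 11.2}]'

```text
t: 10.75
tcp_pos: [0.4013, -0.1274, 0.1282]
tool_rot: [-179.7, 0.3, 74.8]
wrist_force: [0.6, -0.1, -0.4]
gripper_width: 0.0002
grasp_force: 0.0
```

Call:
play_rows --moves '[{"dx": 0, "dy": 0, "dz": 0, "ax": 0, "ay": 0, "az": 1.4}, {"dx": 0, "dy": 0, "dz": 0, "ax": 0, "ay": 0, "az": 2.8}, {"dx": 0, "dy": 0, "dz": 0, "ax": 0, "ay": 0, "az": 4.2}, {"dx": 0, "dy": 0, "dz": 0, "ax": 0, "ay": 0, "az": 5.6}, {"dx": 0, "dy": 0, "dz": 0, "ax": 0, "ay": 0, "az": 7}, {"dx": 0, "dy": 0, "dz": 0, "ax": 0, "ay": 0, "az": 8.4}, {"dx": 0, "dy": 0, "dz": 0, "ax": 0, "ay": 0, "az": 9.8}, {"dx": 0, "dy": 0, "dz": 0, "ax": 0, "ay": 0, "az": 11.2}]'

```text
t: 11.42
tcp_pos: [0.4013, -0.1274, 0.1282]
tool_rot: [179.9, 0.4, 18.8]
wrist_force: [0.0, 0.4, -0.5]
gripper_width: -0.0002
grasp_force: 0.0
```

```bash
cat >> h.py <<'E'
def tool(tilt=0,yaw=RY): return R.from_euler('z',yaw,degrees=True)*R.from_euler('x',180,degrees=True)*R.from_euler('y',tilt,degrees=True)
E
python3 - <<'E'
from h import *
st(); t=tool(35)
tplan([(rk(-105,-59,75),t),(rk(-105,-59,32),t),(rk(2,-59,32),t),(rk(-85,-59,36),t),(rk(-90,-59,140),tool())])
E
```

```text
tip rack [-102.7  -40.1  166.2] rot [179.9   0.4  18.8] j [-34. -11. 119.  -0.  72.  38.] F [ 0.   0.4 -0.5]
t 11.42 at [ 0.4013 -0.1274  0.1282] [179.9   0.4  18.8] w -0.0002
d [0.67, 0.87, 3.37] a [-0.58, 7.06, 1.97]   |mm| 89
d [-0.99, 0.0, 1.41] a [0.0, 0.0, 0.0]   |mm| 43
d [3.51, 0.0, 2.45] a [0.0, 0.0, 0.0]   |mm| 107
d [-2.76, 0.0, -2.13] a [0.0, 0.0, 0.0]   |mm| 87
d [1.35, 0.0, -3.8] a [0.0, -7.0, 0.0]   |mm| 101
```

Call:
play_rows --moves '[{"dx": 0, "dy": 0.3, "dz": 0.4, "ax": -0.1, "ay": 1, "az": 0.3}, {"dx": 0, "dy": 0.6, "dz": 0.8, "ax": -0.2, "ay": 2, "az": 0.6}, {"dx": 0.1, "dy": 0.85, "dz": 1.4, "ax": -0.2, "ay": 3, "az": 0.9}, {"dx": 0.3, "dy": 0.85, "dz": 2, "ax": -0.3, "ay": 4, "az": 1.2}, {"dx": 0.5, "dy": 0.85, "dz": 2.6, "ax": -0.4, "ay": 5, "az": 1.5}, {"dx": 0.65, "dy": 0.85, "dz": 3.2, "ax": -0.5, "ay": 6, "az": 1.8}, {"dx": 0.65, "dy": 0.85, "dz": 3.4, "ax": -0.6, "ay": 7.05, "az": 1.95}, {"dx": 0.65, "dy": 0.85, "dz": 3.4, "ax": -0.6, "ay": 7.05, "az": 1.95}]'

```text
t: 12.08
tcp_pos: [0.4195, -0.1402, 0.0391]
tool_rot: [-179.7, -34.9, 8.6]
wrist_force: [-0.9, 0.8, -1.1]
gripper_width: -0.0003
grasp_force: 0.0
```

Run:
```python
from h import *
st(); t=tool(35)
tplan([(rk(-105,-59,34),t),(rk(2,-59,34),t)])
```

```text
tip rack [-108.6  -55.9   70.2] rot [-179.7  -34.9    8.6] j [-62. -21. 146.  44.  52.  -8.] F [-0.9  0.8 -1.1]
t 12.08 at [ 0.4195 -0.1402  0.0391] [-179.7  -34.9    8.6] w -0.0003
d [-0.71, 0.14, 1.27] a [-0.05, 0.03, -0.01]   |mm| 37
d [3.51, 0.0, 2.45] a [0.0, 0.0, 0.0]   |mm| 107
```

Call:
play_rows --moves '[{"dx": -0.2, "dy": -0.1, "dz": 0.3, "ax": 0, "ay": 0, "az": 0}, {"dx": -0.4, "dy": -0.1, "dz": 0.7, "ax": 0, "ay": 0, "az": 0}, {"dx": -0.6, "dy": -0.1, "dz": 1, "ax": 0, "ay": 0, "az": 0}, {"dx": -0.7, "dy": -0.1, "dz": 1.25, "ax": 0, "ay": 0, "az": 0}, {"dx": -0.5, "dy": -0.1, "dz": 1.4, "ax": 0, "ay": 0, "az": 0}, {"dx": -0.1, "dy": -0.1, "dz": 1.7, "ax": 0, "ay": 0, "az": 0}, {"dx": 0.25, "dy": -0.1, "dz": 1.95, "ax": 0, "ay": 0, "az": 0}, {"dx": 0.5, "dy": -0.1, "dz": 2.1, "ax": 0, "ay": 0, "az": 0}]'

```text
t: 12.75
tcp_pos: [0.4643, -0.1335, 0.0082]
tool_rot: [179.8, -34.9, 9.3]
wrist_force: [-0.5, -0.0, -0.3]
gripper_width: 0.0
grasp_force: 0.2
```

Call:
play_rows --moves '[{"dx": 0.3, "dy": 0, "dz": 0.2, "ax": 0, "ay": 0, "az": 0}, {"dx": 0.6, "dy": 0, "dz": 0.4, "ax": 0, "ay": 0, "az": 0}, {"dx": 0.9, "dy": 0, "dz": 0.65, "ax": 0, "ay": 0, "az": 0}, {"dx": 1.25, "dy": 0, "dz": 0.9, "ax": 0, "ay": 0, "az": 0}, {"dx": 1.6, "dy": 0, "dz": 1.1, "ax": 0, "ay": 0, "az": 0}, {"dx": 1.9, "dy": 0, "dz": 1.35, "ax": 0, "ay": 0, "az": 0}, {"dx": 2.2, "dy": 0, "dz": 1.55, "ax": 0, "ay": 0, "az": 0}, {"dx": 2.35, "dy": 0, "dz": 1.65, "ax": 0, "ay": 0, "az": 0}]'

```text
t: 13.42
tcp_pos: [0.5346, -0.1217, 0.0074]
tool_rot: [179.9, -34.9, 9.2]
wrist_force: [-1.7, 0.1, -0.0]
gripper_width: -0.0005
grasp_force: 0.3
```

Run:
```python
from h import *
st(); t=tool(35)
cam('side','s6.png')
tplan([(rk(-90,-59,40),t),(rk(-90,-59,160),tool())])
im=cv2.imread('pics/s6.png'); cv2.imwrite('pics/m6.png',cv2.resize(im[150:270,290:420],(520,480)))
```

```text
tip rack [  7.9 -54.9  38.6] rot [179.9 -34.9   9.2] j [-43.   2. 132.  53.  34.  -4.] F [-1.7  0.1 -0. ]
t 13.47 at [ 0.5347 -0.1217  0.0075] [179.9 -35.    9.2] w 0.0
d [-3.18, 0.14, -2.29] a [-0.03, 0.01, 0.08]   |mm| 98
d [1.88, 0.0, -4.21] a [0.0, -7.0, 0.0]   |mm| 115
```

View pics/m6.png

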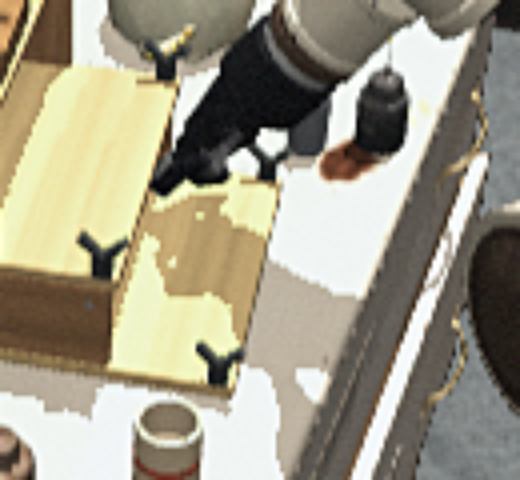

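Call:
play_rows --moves '[{"dx": -0.6, "dy": 0, "dz": -0.4, "ax": 0, "ay": 0, "az": 0}, {"dx": -1.4, "dy": 0, "dz": -1, "ax": 0, "ay": 0, "az": 0}, {"dx": -2.3, "dy": 0.1, "dz": -1.6, "ax": 0, "ay": 0, "az": 0}, {"dx": -3.2, "dy": 0.1, "dz": -2.3, "ax": 0, "ay": 0, "az": 0}, {"dx": -3.1, "dy": 0.1, "dz": -3.2, "ax": 0, "ay": -1, "az": 0}, {"dx": -2.7, "dy": 0.1, "dz": -4.2, "ax": 0, "ay": -2, "az": 0}, {"dx": -2.2, "dy": 0.1, "dz": -5.2, "ax": 0, "ay": -3, "az": 0}, {"dx": -1.6, "dy": 0.1, "dz": -6.2, "ax": 0, "ay": -4, "az": 0}]'

```text
t: 14.13
tcp_pos: [0.4115, -0.1426, 0.1044]
tool_rot: [-179.8, -15.6, 8.9]
wrist_force: [0.1, -0.4, -0.4]
gripper_width: 0.0005
grasp_force: 0.0
```

Run:
```python
from h import *
st(); T=tool()
c=cam('side'); W=cloud(c)
for n,cx,cy,h1 in (('green',.605,.271,.07),('pink',.604,.16,.07)):
    m=(np.hypot(W[...,0]-cx,W[...,1]-cy)<.07)&(W[...,2]>.02)&(W[...,2]<h1); p=W[m]
    q,r=cv2.minEnclosingCircle((p[:,:2]*1000).astype(np.float32)); print(n,m.sum(),np.round(q),round(r))
cupat(.604,.271); cupat(.604,.16)
tplan([([.43,.10,.18],T),([.604,.16,.16],T),([.604,.16,.016],T)])
```

```text
tip rack [-105.3  -57.   141. ] rot [-179.8  -15.6    8.9] j [-46. -20. 131.  15.  61.  29.] F [ 0.1 -0.4 -0.4]
green 283 [605. 272.] 25
pink 285 [582. 168.] 45
obj [606. 271.] 22.9 top 0.05
obj [604. 160.] 22.0 top 0.057
t 14.28 at [ 0.4178 -0.1444  0.1094] [179.7 -16.3   9.5] w 0.0003
d [2.38, -9.56, -0.72] a [0.04, -3.25, 0.15]   |mm| 247
d [7.24, -1.32, 0.8] a [0.0, 0.0, 0.0]   |mm| 185
d [0.0, 0.0, 5.76] a [0.0, 0.0, 0.0]   |mm| 144
```

Call:
play_rows --moves '[{"dx": 0.3, "dy": -0.6, "dz": -0.6, "ax": 0, "ay": -0.8, "az": 0}, {"dx": 0.6, "dy": -1.8, "dz": -0.8, "ax": 0, "ay": -1.6, "az": 0}, {"dx": 0.9, "dy": -3.2, "dz": -0.8, "ax": 0, "ay": -2.4, "az": 0.1}, {"dx": 1.2, "dy": -4.7, "dz": -0.7, "ax": 0, "ay": -3.2, "az": 0.15}, {"dx": 1.6, "dy": -6.2, "dz": -0.7, "ax": 0, "ay": -3.25, "az": 0.15}, {"dx": 2, "dy": -7.7, "dz": -0.7, "ax": 0, "ay": -3.25, "az": 0.15}, {"dx": 2.4, "dy": -9, "dz": -0.7, "ax": 0, "ay": -3.25, "az": 0.15}, {"dx": 2.4, "dy": -9.55, "dz": -0.7, "ax": 0, "ay": -3.25, "az": 0.15}]' --grip 1.0

```text
t: 14.95
tcp_pos: [0.4274, 0.1052, 0.1376]
tool_rot: [-179.6, 0.4, 8.7]
wrist_force: [-0.2, -0.1, -0.4]
gripper_width: 0.0856
grasp_force: 0.0
```

Call:
play_rows --moves '[{"dx": 1, "dy": -0.4, "dz": 0, "ax": 0, "ay": 0, "az": 0}, {"dx": 2.2, "dy": -0.8, "dz": 0, "ax": 0, "ay": 0, "az": 0}, {"dx": 3.6, "dy": -1.2, "dz": 0, "ax": 0, "ay": 0, "az": 0}, {"dx": 5, "dy": -1.3, "dz": 0.2, "ax": 0, "ay": 0, "az": 0}, {"dx": 6.3, "dy": -1.3, "dz": 0.6, "ax": 0, "ay": 0, "az": 0}, {"dx": 7.2, "dy": -1.3, "dz": 0.8, "ax": 0, "ay": 0, "az": 0}, {"dx": 7.25, "dy": -1.3, "dz": 1.4, "ax": 0, "ay": 0, "az": 0}, {"dx": 7.25, "dy": -1.3, "dz": 2, "ax": 0, "ay": 0, "az": 0}]'

```text
t: 15.62
tcp_pos: [0.6028, 0.1604, 0.0858]
tool_rot: [-179.7, 0.4, 8.5]
wrist_force: [-1.3, 0.2, 0.2]
gripper_width: 0.0854
grasp_force: 0.0
```

Run:
```python
from h import *
st(); T=tool()
tplan([([.604,.16,.018],T)])
```

```text
tip rack [140.  213.5 123.8] rot [-179.7    0.4    8.5] j [ 4. 22. 88.  0. 70. 85.] F [-1.3  0.2  0.2]
t 15.62 at [0.6028 0.1604 0.0858] [-179.7    0.4    8.5] w 0.0854
d [0.07, 0.05, 4.23] a [-0.06, 0.07, -0.04]   |mm| 106
```

Call:
play_rows --moves '[{"dx": 0.05, "dy": 0, "dz": 0.8, "ax": 0, "ay": 0, "az": 0}, {"dx": 0.05, "dy": 0, "dz": 1.8, "ax": 0, "ay": 0, "az": 0}, {"dx": 0.05, "dy": 0, "dz": 2.8, "ax": 0, "ay": 0, "az": 0}, {"dx": 0.05, "dy": 0, "dz": 3.6, "ax": 0, "ay": 0, "az": 0}, {"dx": 0.05, "dy": 0, "dz": 4.1, "ax": 0, "ay": 0, "az": 0}, {"dx": 0.05, "dy": 0, "dz": 4.2, "ax": 0, "ay": 0, "az": 0}, {"dx": 0.05, "dy": 0, "dz": 4.2, "ax": 0, "ay": 0, "az": 0}, {"dx": 0.05, "dy": 0, "dz": 4.2, "ax": 0, "ay": 0, "az": 0}]'

```text
t: 16.28
tcp_pos: [0.6037, 0.1612, -0.0162]
tool_rot: [-179.7, 0.2, 8.5]
wrist_force: [0.5, 0.1, -0.1]
gripper_width: 0.0853
grasp_force: 0.0
```

Call:
play_rows --moves '[{"dx": 0, "dy": 0, "dz": 0, "ax": 0, "ay": 0, "az": 0}, {"dx": 0, "dy": 0, "dz": 0, "ax": 0, "ay": 0, "az": 0}, {"dx": 0, "dy": 0, "dz": 0, "ax": 0, "ay": 0, "az": 0}, {"dx": 0, "dy": 0, "dz": 0, "ax": 0, "ay": 0, "az": 0}, {"dx": 0, "dy": 0, "dz": 0, "ax": 0, "ay": 0, "az": 0}, {"dx": 0, "dy": 0, "dz": 0, "ax": 0, "ay": 0, "az": 0}, {"dx": 0, "dy": 0, "dz": 0, "ax": 0, "ay": 0, "az": 0}, {"dx": 0, "dy": 0, "dz": 0, "ax": 0, "ay": 0, "az": 0}]' --grip 0.0

```text
t: 16.95
tcp_pos: [0.6039, 0.1614, -0.0159]
tool_rot: [-179.8, 0.2, 8.5]
wrist_force: [-0.8, -0.1, 6.2]
gripper_width: 0.0432
grasp_force: 31.0
```

Call:
play_rows --moves '[{"dx": 0, "dy": 0, "dz": -0.6, "ax": 0, "ay": 0, "az": 0}, {"dx": 0, "dy": 0, "dz": -1.6, "ax": 0, "ay": 0, "az": 0}, {"dx": 0, "dy": 0, "dz": -2.8, "ax": 0, "ay": 0, "az": 0}, {"dx": 0, "dy": 0, "dz": -4, "ax": 0, "ay": 0, "az": 0}, {"dx": 0, "dy": 0, "dz": -5.2, "ax": 0, "ay": 0, "az": 0}, {"dx": -0.6, "dy": 0, "dz": -5.8, "ax": 0, "ay": 0, "az": 0}, {"dx": -1.6, "dy": 0.3, "dz": -5.8, "ax": 0, "ay": 0, "az": 0}, {"dx": -2.6, "dy": 0.6, "dz": -5.8, "ax": 0, "ay": 0, "az": 0}]'

```text
t: 17.62
tcp_pos: [0.542, 0.1364, 0.1294]
tool_rot: [-179.8, 0.1, 8.6]
wrist_force: [-0.5, -0.6, -0.7]
gripper_width: 0.0435
grasp_force: 30.9
```

Run:
```python
from h import *
st(); T=tool()
tplan([(rk(-60,130,158),T),(rk(-45,0,150),T),(rk(-45,0,34),T)])
```

```text
tip rack [ 76.1 199.  167.4] rot [-1.798e+02  1.000e-01  8.600e+00] j [ 2. 10. 98.  0. 72. 83.] F [-0.5 -0.6 -0.7]
t 17.62 at [0.542  0.1364 0.1294] [-1.798e+02  1.000e-01  8.600e+00] w 0.0435
d [-5.43, 2.78, 0.38] a [-0.05, 0.03, -0.03]   |mm| 153
d [0.6, 5.2, 0.32] a [0.0, 0.0, 0.0]   |mm| 131
d [0.0, 0.0, 4.64] a [0.0, 0.0, 0.0]   |mm| 116
```

Call:
play_rows --moves '[{"dx": -1, "dy": 0.3, "dz": 0, "ax": 0, "ay": 0, "az": 0}, {"dx": -2.2, "dy": 0.7, "dz": 0, "ax": 0, "ay": 0, "az": 0}, {"dx": -3.5, "dy": 1.2, "dz": 0, "ax": 0, "ay": 0, "az": 0}, {"dx": -4.7, "dy": 2, "dz": 0, "ax": 0, "ay": 0, "az": 0}, {"dx": -5.3, "dy": 3, "dz": 0, "ax": 0, "ay": 0, "az": 0}, {"dx": -5.3, "dy": 4.2, "dz": 0, "ax": 0, "ay": 0, "az": 0}, {"dx": -5.1, "dy": 5.6, "dz": 0, "ax": 0, "ay": 0, "az": 0}, {"dx": -4.85, "dy": 6.8, "dz": 0, "ax": 0, "ay": 0, "az": 0}]'

```text
t: 18.28
tcp_pos: [0.4464, -0.0513, 0.1279]
tool_rot: [-179.8, 0.3, 8.5]
wrist_force: [0.6, 0.0, -0.6]
gripper_width: 0.0434
grasp_force: 30.9
```

Call:
play_rows --moves '[{"dx": 0, "dy": 0.8, "dz": 0, "ax": 0, "ay": 0, "az": 0}, {"dx": 0, "dy": 1.15, "dz": 0.4, "ax": 0, "ay": 0, "az": 0}, {"dx": 0, "dy": 1.15, "dz": 1.3, "ax": 0, "ay": 0, "az": 0}, {"dx": 0, "dy": 1.15, "dz": 2.3, "ax": 0, "ay": 0, "az": 0}, {"dx": 0, "dy": 1.15, "dz": 3.2, "ax": 0, "ay": 0, "az": 0}, {"dx": 0, "dy": 1.15, "dz": 4, "ax": 0, "ay": 0, "az": 0}, {"dx": 0, "dy": 1.15, "dz": 4.5, "ax": 0, "ay": 0, "az": 0}, {"dx": 0, "dy": 1.15, "dz": 4.8, "ax": 0, "ay": 0, "az": 0}]'

```text
t: 18.95
tcp_pos: [0.4481, -0.0758, 0.005]
tool_rot: [-179.6, 0.5, 8.5]
wrist_force: [-0.8, 0.2, -0.8]
gripper_width: 0.0433
grasp_force: 31.0
```

Run:
```python
from h import *
st(); T=tool(); t=tool(35)
tplan([(rk(-45,0,36.6),T),(rk(-45,0,120),T),(rk(-108,0,75),t),(rk(-108,0,34),t),(rk(6,0,36),t)])
```

```text
tip rack [-48.6   3.3  43. ] rot [-179.6    0.5    8.5] j [-25.   6. 118.   0.  56.  56.] F [-0.8  0.2 -0.8]
t 18.95 at [ 0.4481 -0.0758  0.005 ] [-179.6    0.5    8.5] w 0.0433
d [0.16, 0.15, 0.25] a [-0.09, 0.11, -0.03]   |mm| 8
d [0.0, 0.0, -3.34] a [0.0, 0.0, 0.0]   |mm| 83
d [-1.65, 0.0, 1.53] a [0.0, 7.0, 0.0]   |mm| 56
d [-0.94, 0.0, 1.34] a [0.0, 0.0, 0.0]   |mm| 41
d [3.78, 0.0, 2.55] a [0.0, 0.0, 0.0]   |mm| 114
```

Call:
play_rows --moves '[{"dx": 0.1, "dy": 0.1, "dz": 0.1, "ax": 0, "ay": 0, "az": 0}, {"dx": 0.15, "dy": 0.15, "dz": 0.2, "ax": 0, "ay": 0, "az": 0}, {"dx": 0.15, "dy": 0.15, "dz": 0.25, "ax": 0, "ay": 0, "az": 0}, {"dx": 0.15, "dy": 0.15, "dz": 0.25, "ax": 0, "ay": 0, "az": 0}, {"dx": 0.15, "dy": 0.15, "dz": 0.25, "ax": 0, "ay": 0, "az": 0}, {"dx": 0.15, "dy": 0.15, "dz": 0.25, "ax": 0, "ay": 0, "az": 0}, {"dx": 0.15, "dy": 0.15, "dz": 0.25, "ax": 0, "ay": 0, "az": 0}, {"dx": 0.15, "dy": 0.15, "dz": 0.25, "ax": 0, "ay": 0, "az": 0}]'

```text
t: 19.62
tcp_pos: [0.455, -0.0809, 0.002]
tool_rot: [-179.8, 0.3, 8.5]
wrist_force: [0.4, 0.6, -1.3]
gripper_width: 0.0435
grasp_force: 31.0
```

Call:
play_rows --moves '[{"dx": 0, "dy": 0, "dz": 0, "ax": 0, "ay": 0, "az": 0}, {"dx": 0, "dy": 0, "dz": 0, "ax": 0, "ay": 0, "az": 0}, {"dx": 0, "dy": 0, "dz": 0, "ax": 0, "ay": 0, "az": 0}, {"dx": 0, "dy": 0, "dz": -0.3, "ax": 0, "ay": 0, "az": 0}, {"dx": 0, "dy": 0, "dz": -1, "ax": 0, "ay": 0, "az": 0}, {"dx": 0, "dy": 0, "dz": -2, "ax": 0, "ay": 0, "az": 0}, {"dx": 0, "dy": 0, "dz": -3, "ax": 0, "ay": 0, "az": 0}, {"dx": 0, "dy": 0, "dz": -3.35, "ax": 0, "ay": 0, "az": 0}]' --grip 0.7

```text
t: 20.28
tcp_pos: [0.4577, -0.0822, 0.0896]
tool_rot: [-179.9, -0.0, 8.5]
wrist_force: [0.8, -0.8, 0.8]
gripper_width: 0.0598
grasp_force: 0.0
```

Call:
play_rows --moves '[{"dx": -0.3, "dy": 0, "dz": 0, "ax": 0, "ay": 1, "az": 0}, {"dx": -0.7, "dy": 0, "dz": 0, "ax": 0, "ay": 2, "az": 0}, {"dx": -1.1, "dy": 0, "dz": 0, "ax": 0, "ay": 3, "az": 0}, {"dx": -1.5, "dy": 0, "dz": 0, "ax": 0, "ay": 4, "az": 0}, {"dx": -1.65, "dy": 0, "dz": 0.4, "ax": 0, "ay": 5, "az": 0}, {"dx": -1.65, "dy": 0, "dz": 1, "ax": 0, "ay": 6, "az": 0}, {"dx": -1.65, "dy": 0, "dz": 1.5, "ax": 0, "ay": 7, "az": 0}, {"dx": -1.65, "dy": 0, "dz": 1.5, "ax": 0, "ay": 7, "az": 0}]' --grip 0.0

```text
t: 20.95
tcp_pos: [0.4104, -0.0845, 0.0426]
tool_rot: [-179.2, -34.6, 7.8]
wrist_force: [-1.1, 0.9, -0.9]
gripper_width: 0.0
grasp_force: 0.0
```

```bash
cat >> h.py <<'E'
def rackobj(x0,x1,y0,y1,z0,z1):
    W=cloud(cam('side')); A=RR.inv().apply(W.reshape(-1,3)-RO)*1000
    p=A[(A[:,0]>x0)&(A[:,0]<x1)&(A[:,1]>y0)&(A[:,1]<y1)&(A[:,2]>z0)&(A[:,2]<z1)]; print('robj',len(p),*( [np.percentile(p,2,axis=0).round(),np.percentile(p,98,axis=0).round()] if len(p) else []))
E
python3 - <<'E'
from h import *
st(); t=tool(35); rackobj(-80,-5,-40,40,25,80)
tplan([(rk(-108,0,34),t),(rk(6,0,36),t)])
E
```

```text
tip rack [-109.     0.6   73.9] rot [-179.2  -34.6    7.8] j [-57. -34. 153.  41.  53.   2.] F [-1.1  0.9 -0.9]
robj 275 [-63. -24.  27.] [-21.  22.  70.]
t 21.0 at [ 0.4118 -0.086   0.0451] [-179.3  -34.5    7.8] w 0.0
d [-0.95, -0.02, 1.39] a [-0.04, 0.09, -0.15]   |mm| 42
d [3.78, 0.0, 2.55] a [0.0, 0.0, 0.0]   |mm| 114
```

Call:
play_rows --moves '[{"dx": 0, "dy": 0, "dz": 0.3, "ax": 0, "ay": 0.1, "az": -0.15}, {"dx": -0.1, "dy": 0, "dz": 0.7, "ax": 0, "ay": 0.1, "az": -0.15}, {"dx": -0.3, "dy": 0, "dz": 1.1, "ax": 0, "ay": 0.1, "az": -0.15}, {"dx": -0.5, "dy": 0, "dz": 1.5, "ax": 0, "ay": 0.1, "az": -0.15}, {"dx": -0.5, "dy": 0, "dz": 1.7, "ax": 0, "ay": 0.1, "az": -0.15}, {"dx": -0.3, "dy": 0, "dz": 1.8, "ax": 0, "ay": 0.1, "az": -0.15}, {"dx": 0, "dy": 0, "dz": 2.05, "ax": 0, "ay": 0.1, "az": -0.15}, {"dx": 0.3, "dy": 0, "dz": 2.25, "ax": 0, "ay": 0.1, "az": -0.15}]'

```text
t: 21.67
tcp_pos: [0.4543, -0.0819, 0.0078]
tool_rot: [179.7, -35.2, 9.4]
wrist_force: [-0.0, -0.6, -0.6]
gripper_width: -0.0002
grasp_force: 0.2
```

Call:
play_rows --moves '[{"dx": 0.3, "dy": 0, "dz": 0.2, "ax": 0, "ay": 0, "az": 0}, {"dx": 0.65, "dy": 0, "dz": 0.45, "ax": 0, "ay": 0, "az": 0}, {"dx": 1, "dy": 0, "dz": 0.7, "ax": 0, "ay": 0, "az": 0}, {"dx": 1.4, "dy": 0, "dz": 0.95, "ax": 0, "ay": 0, "az": 0}, {"dx": 1.8, "dy": 0, "dz": 1.2, "ax": 0, "ay": 0, "az": 0}, {"dx": 2.15, "dy": 0, "dz": 1.45, "ax": 0, "ay": 0, "az": 0}, {"dx": 2.45, "dy": 0, "dz": 1.65, "ax": 0, "ay": 0, "az": 0}, {"dx": 2.5, "dy": 0, "dz": 1.7, "ax": 0, "ay": 0, "az": 0}]'

```text
t: 22.33
tcp_pos: [0.5297, -0.0692, 0.0093]
tool_rot: [179.7, -35.3, 9.4]
wrist_force: [-0.4, -0.4, 0.5]
gripper_width: -0.0
grasp_force: 0.2
```

Run:
```python
from h import *
st(); t=tool(35)
tplan([(rk(6,0,38),t),(rk(-90,0,44),t)])
```

```text
tip rack [10.7 -2.3 40.3] rot [179.7 -35.3   9.4] j [-37.  -2. 136.  53.  31.   1.] F [-0.4 -0.4  0.5]
t 22.33 at [ 0.5297 -0.0692  0.0093] [179.7 -35.3   9.4] w -0.0
d [-0.22, -0.09, -0.03] a [-0.02, -0.07, 0.12]   |mm| 6
d [-3.01, 0.0, -2.4] a [0.0, 0.0, 0.0]   |mm| 96
```

Call:
play_rows --moves '[{"dx": -0.6, "dy": 0, "dz": -0.4, "ax": 0, "ay": 0, "az": 0}, {"dx": -1.4, "dy": 0, "dz": -1, "ax": 0, "ay": 0, "az": 0}, {"dx": -2.3, "dy": 0, "dz": -1.7, "ax": 0, "ay": 0, "az": 0}, {"dx": -3.2, "dy": 0, "dz": -2.4, "ax": 0, "ay": 0, "az": 0}, {"dx": -3.1, "dy": -0.3, "dz": -3.2, "ax": 0, "ay": -1, "az": 0}, {"dx": -2.7, "dy": -0.8, "dz": -4.2, "ax": 0, "ay": -2, "az": 0}, {"dx": -2.2, "dy": -1.4, "dz": -5.2, "ax": 0, "ay": -3, "az": 0}, {"dx": -1.6, "dy": -2, "dz": -6.2, "ax": 0, "ay": -4, "az": 0}]'

```text
t: 23.0
tcp_pos: [0.4039, -0.0495, 0.0839]
tool_rot: [-179.5, -19.5, 9.3]
wrist_force: [0.8, 0.4, -0.2]
gripper_width: -0.0001
grasp_force: 0.0
```

Run:
```python
from h import *
st(); T=tool()
cupat(.604,.271,rad=.09)
tplan([([.43,.14,.19],T),([.604,.271,.17],T),([.604,.271,.018],T)])
```

```text
tip rack [-101.3   35.9  119.7] rot [-179.5  -19.5    9.3] j [-37. -31. 141.  17.  58.  36.] F [ 0.8  0.4 -0.2]
obj [605. 271.] 22.6 top 0.051
t 23.05 at [ 0.4089 -0.0493  0.0913] [-179.9  -19.8    9.6] w 0.0
d [2.79, -7.33, -1.56] a [-0.06, -3.96, 0.18]   |mm| 200
d [7.67, -4.13, 0.8] a [0.0, 0.0, 0.0]   |mm| 219
d [0.0, 0.0, 6.08] a [0.0, 0.0, 0.0]   |mm| 152
```

Call:
play_rows --moves '[{"dx": 0.3, "dy": -0.4, "dz": -1, "ax": 0, "ay": -0.8, "az": 0}, {"dx": 0.7, "dy": -1.2, "dz": -1.6, "ax": 0, "ay": -1.6, "az": 0}, {"dx": 1.2, "dy": -2.2, "dz": -1.8, "ax": 0, "ay": -2.4, "az": 0.1}, {"dx": 1.8, "dy": -3.4, "dz": -1.7, "ax": 0, "ay": -3.2, "az": 0.15}, {"dx": 2.4, "dy": -4.7, "dz": -1.6, "ax": 0, "ay": -3.95, "az": 0.2}, {"dx": 2.8, "dy": -6, "dz": -1.55, "ax": 0, "ay": -3.95, "az": 0.2}, {"dx": 2.8, "dy": -7, "dz": -1.55, "ax": 0, "ay": -3.95, "az": 0.2}, {"dx": 2.8, "dy": -7.35, "dz": -1.55, "ax": 0, "ay": -3.95, "az": 0.2}]' --grip 1.0

```text
t: 23.72
tcp_pos: [0.426, 0.1442, 0.1451]
tool_rot: [-179.2, 0.0, 9.0]
wrist_force: [-0.3, 0.0, 0.0]
gripper_width: 0.0853
grasp_force: 0.0
```

Call:
play_rows --moves '[{"dx": 1, "dy": -0.7, "dz": 0, "ax": 0, "ay": 0, "az": 0}, {"dx": 2.2, "dy": -1.5, "dz": 0, "ax": 0, "ay": 0, "az": 0}, {"dx": 3.6, "dy": -2.4, "dz": 0, "ax": 0, "ay": 0, "az": 0}, {"dx": 5, "dy": -3.2, "dz": 0.2, "ax": 0, "ay": 0, "az": 0}, {"dx": 6.4, "dy": -3.8, "dz": 0.4, "ax": 0, "ay": 0, "az": 0}, {"dx": 7.5, "dy": -4.15, "dz": 0.8, "ax": 0, "ay": 0, "az": 0}, {"dx": 7.65, "dy": -4.15, "dz": 1.6, "ax": 0, "ay": 0, "az": 0}, {"dx": 7.65, "dy": -4.15, "dz": 2.4, "ax": 0, "ay": 0, "az": 0}]'

```text
t: 24.38
tcp_pos: [0.6016, 0.2737, 0.0861]
tool_rot: [-179.3, -0.1, 8.8]
wrist_force: [-0.1, 0.4, -1.0]
gripper_width: 0.0851
grasp_force: 0.0
```

Run:
```python
from h import *
st(); T=tool()
tplan([([.604,.271,.018],T)])
```

```text
tip rack [155.6 325.4 124.1] rot [-1.793e+02 -1.000e-01  8.800e+00] j [14. 27. 82.  1. 71. 95.] F [-0.1  0.4 -1. ]
t 24.38 at [0.6016 0.2737 0.0861] [-1.793e+02 -1.000e-01  8.800e+00] w 0.0851
d [0.07, 0.17, 4.24] a [-0.14, -0.03, 0.02]   |mm| 106
```

Call:
play_rows --moves '[{"dx": 0.05, "dy": 0.15, "dz": 0.8, "ax": 0, "ay": 0, "az": 0}, {"dx": 0.05, "dy": 0.15, "dz": 1.8, "ax": 0, "ay": 0, "az": 0}, {"dx": 0.05, "dy": 0.15, "dz": 2.8, "ax": 0, "ay": 0, "az": 0}, {"dx": 0.05, "dy": 0.15, "dz": 3.6, "ax": 0, "ay": 0, "az": 0}, {"dx": 0.05, "dy": 0.15, "dz": 4.1, "ax": 0, "ay": 0, "az": 0}, {"dx": 0.05, "dy": 0.15, "dz": 4.2, "ax": 0, "ay": 0, "az": 0}, {"dx": 0.05, "dy": 0.15, "dz": 4.2, "ax": 0, "ay": 0, "az": 0}, {"dx": 0.05, "dy": 0.15, "dz": 4.2, "ax": 0, "ay": 0, "az": 0}]'

```text
t: 25.05
tcp_pos: [0.6016, 0.2715, -0.0176]
tool_rot: [-179.2, -0.1, 8.8]
wrist_force: [0.0, -0.5, -0.7]
gripper_width: 0.0853
grasp_force: 0.0
```

Call:
play_rows --moves '[{"dx": 0, "dy": 0, "dz": 0, "ax": 0, "ay": 0, "az": 0}, {"dx": 0, "dy": 0, "dz": 0, "ax": 0, "ay": 0, "az": 0}, {"dx": 0, "dy": 0, "dz": 0, "ax": 0, "ay": 0, "az": 0}, {"dx": 0, "dy": 0, "dz": 0, "ax": 0, "ay": 0, "az": 0}, {"dx": 0, "dy": 0, "dz": 0, "ax": 0, "ay": 0, "az": 0}, {"dx": 0, "dy": 0, "dz": 0, "ax": 0, "ay": 0, "az": 0}, {"dx": 0, "dy": 0, "dz": 0, "ax": 0, "ay": 0, "az": 0}, {"dx": 0, "dy": 0, "dz": 0, "ax": 0, "ay": 0, "az": 0}]' --grip 0.0

```text
t: 25.72
tcp_pos: [0.6012, 0.2716, -0.0179]
tool_rot: [-179.3, -0.1, 8.8]
wrist_force: [-1.9, -1.0, 4.8]
gripper_width: 0.0442
grasp_force: 31.1
```

Call:
play_rows --moves '[{"dx": 0, "dy": 0, "dz": -0.6, "ax": 0, "ay": 0, "az": 0}, {"dx": 0, "dy": 0, "dz": -1.6, "ax": 0, "ay": 0, "az": 0}, {"dx": 0, "dy": 0, "dz": -2.8, "ax": 0, "ay": 0, "az": 0}, {"dx": 0, "dy": 0, "dz": -4, "ax": 0, "ay": 0, "az": 0}, {"dx": 0, "dy": 0, "dz": -5.2, "ax": 0, "ay": 0, "az": 0}, {"dx": -0.6, "dy": 0.4, "dz": -5.8, "ax": 0, "ay": 0, "az": 0}, {"dx": -1.4, "dy": 1, "dz": -5.8, "ax": 0, "ay": 0, "az": 0}, {"dx": -2.2, "dy": 1.6, "dz": -5.8, "ax": 0, "ay": 0, "az": 0}]'

```text
t: 26.38
tcp_pos: [0.553, 0.2215, 0.1278]
tool_rot: [-179.3, -0.2, 8.9]
wrist_force: [0.8, -0.9, -1.4]
gripper_width: 0.0445
grasp_force: 31.0
```

Run:
```python
from h import *
st(); T=tool()
tplan([(rk(-45,62,160),T),(rk(-45,62,37.5),T)])
```

```text
tip rack [ 99.7 281.2 165.8] rot [-179.3   -0.2    8.9] j [10. 15. 92.  1. 73. 91.] F [ 0.8 -0.9 -1.4]
t 26.38 at [0.553  0.2215 0.1278] [-179.3   -0.2    8.9] w 0.0445
d [-5.82, 8.77, 0.1] a [-0.15, -0.03, 0.04]   |mm| 263
d [0.0, 0.0, 4.9] a [0.0, 0.0, 0.0]   |mm| 122
```

Call:
play_rows --moves '[{"dx": -0.8, "dy": 1.1, "dz": 0, "ax": -0.15, "ay": 0, "az": 0}, {"dx": -1.6, "dy": 2.3, "dz": 0, "ax": -0.15, "ay": 0, "az": 0}, {"dx": -2.5, "dy": 3.6, "dz": 0, "ax": -0.15, "ay": 0, "az": 0}, {"dx": -3.4, "dy": 4.9, "dz": 0, "ax": -0.15, "ay": 0, "az": 0}, {"dx": -4.3, "dy": 6.2, "dz": 0, "ax": -0.15, "ay": 0, "az": 0}, {"dx": -5.1, "dy": 7.4, "dz": 0, "ax": -0.15, "ay": 0, "az": 0}, {"dx": -5.7, "dy": 8.4, "dz": 0, "ax": -0.15, "ay": 0, "az": 0}, {"dx": -5.8, "dy": 8.75, "dz": 0, "ax": -0.15, "ay": 0, "az": 0}]'

```text
t: 27.05
tcp_pos: [0.441, -0.0194, 0.1229]
tool_rot: [179.9, 0.1, 8.7]
wrist_force: [0.3, 0.4, -1.8]
gripper_width: 0.0441
grasp_force: 31.0
```

Call:
play_rows --moves '[{"dx": 0, "dy": 0, "dz": 0.4, "ax": 0, "ay": 0, "az": 0}, {"dx": 0, "dy": 0, "dz": 1.3, "ax": 0, "ay": 0, "az": 0}, {"dx": 0, "dy": 0, "dz": 2.3, "ax": 0, "ay": 0, "az": 0}, {"dx": 0, "dy": 0, "dz": 3.3, "ax": 0, "ay": 0, "az": 0}, {"dx": 0, "dy": 0, "dz": 4.2, "ax": 0, "ay": 0, "az": 0}, {"dx": 0, "dy": 0, "dz": 4.7, "ax": 0, "ay": 0, "az": 0}, {"dx": 0, "dy": 0, "dz": 4.9, "ax": 0, "ay": 0, "az": 0}, {"dx": 0, "dy": 0, "dz": 4.9, "ax": 0, "ay": 0, "az": 0}]'

```text
t: 27.72
tcp_pos: [0.4416, -0.0154, -0.0013]
tool_rot: [-179.9, 0.2, 8.9]
wrist_force: [0.2, 0.6, -0.5]
gripper_width: 0.0441
grasp_force: 31.1
```

Run:
```python
from h import *
st(); T=tool();t=tool(35)
tplan([(rk(-43,62,35),T),(rk(-43,62,120),T),(rk(-103,62,75),t),(rk(-94,62,35),t)])
```

```text
tip rack [-46.   64.3  36.7] rot [-179.9    0.2    8.9] j [-18.   5. 121.  -0.  55.  63.] F [ 0.2  0.6 -0.5]
t 27.72 at [ 0.4416 -0.0154 -0.0013] [-179.9    0.2    8.9] w 0.0441
d [0.13, 0.09, 0.07] a [-0.02, 0.04, 0.04]   |mm| 4
d [0.0, 0.0, -3.4] a [0.0, 0.0, 0.0]   |mm| 85
d [-1.53, 0.0, 1.53] a [0.0, 7.0, 0.0]   |mm| 54
d [-0.62, 0.0, 1.52] a [0.0, 0.0, 0.0]   |mm| 41
```

Call:
play_rows --moves '[{"dx": 0, "dy": 0, "dz": 0.1, "ax": 0, "ay": 0, "az": 0}, {"dx": 0, "dy": 0, "dz": 0.1, "ax": 0, "ay": 0, "az": 0}, {"dx": 0, "dy": 0, "dz": 0.1, "ax": 0, "ay": 0, "az": 0}, {"dx": 0, "dy": 0, "dz": -0.3, "ax": 0, "ay": 0, "az": 0}, {"dx": 0, "dy": 0, "dz": -1, "ax": 0, "ay": 0, "az": 0}, {"dx": 0, "dy": 0, "dz": -2, "ax": 0, "ay": 0, "az": 0}, {"dx": 0, "dy": 0, "dz": -3, "ax": 0, "ay": 0, "az": 0}, {"dx": 0, "dy": 0, "dz": -3.3, "ax": 0, "ay": 0, "az": 0}]' --grip 0.7

```text
t: 28.38
tcp_pos: [0.4461, -0.0178, 0.0879]
tool_rot: [179.8, -0.4, 8.8]
wrist_force: [1.0, -0.7, 0.7]
gripper_width: 0.06
grasp_force: 0.0
```

Call:
play_rows --moves '[{"dx": -0.3, "dy": 0, "dz": 0, "ax": 0, "ay": 1, "az": 0}, {"dx": -0.7, "dy": 0, "dz": 0, "ax": 0, "ay": 2, "az": 0}, {"dx": -1, "dy": 0, "dz": 0, "ax": 0, "ay": 3, "az": 0}, {"dx": -1.4, "dy": 0, "dz": 0, "ax": 0, "ay": 4, "az": 0}, {"dx": -1.5, "dy": 0, "dz": 0.4, "ax": 0, "ay": 5, "az": 0}, {"dx": -1.5, "dy": 0, "dz": 1, "ax": 0, "ay": 6, "az": 0}, {"dx": -1.5, "dy": 0, "dz": 1.5, "ax": 0, "ay": 7, "az": 0}, {"dx": -1.5, "dy": 0, "dz": 1.5, "ax": 0, "ay": 7, "az": 0}]' --grip 0.0

```text
t: 29.05
tcp_pos: [0.4235, -0.03, 0.0496]
tool_rot: [179.8, -34.7, 8.8]
wrist_force: [-0.0, -0.1, -0.1]
gripper_width: -0.0003
grasp_force: 0.0
```

Run:
```python
from h import *
st(); t=tool(35); rackobj(-80,-5,25,100,25,80)
tplan([(rk(-92,63,36),t),(rk(10,63,38),t)])
```

```text
tip rack [-88.   52.7  80.8] rot [179.8 -34.7   8.8] j [-45. -39. 154.  37.  49.  15.] F [-0.  -0.1 -0.1]
robj 265 [-61.  43.  26.] [-19.  87.  63.]
t 29.1 at [ 0.4213 -0.0278  0.0476] [-179.7  -34.3    8.6] w 0.0
d [-1.03, -0.31, 1.37] a [-0.05, 0.14, -0.01]   |mm| 43
d [3.39, 0.0, 2.27] a [0.0, 0.0, 0.0]   |mm| 102
```

Run:
```python
from h import *
t=tool(29)
tplan([(rk(-84,65,36),t),(rk(9,65,37),t)])
```

```text
t 29.1 at [ 0.4213 -0.0278  0.0476] [-179.7  -34.3    8.6] w 0.0
d [-0.93, -0.39, 1.54] a [-0.05, -1.06, -0.01]   |mm| 46
d [3.27, 0.0, 1.77] a [0.0, 0.0, 0.0]   |mm| 93
```

Call:
play_rows --moves '[{"dx": -0.3, "dy": -0.2, "dz": 0.2, "ax": 0, "ay": -0.5, "az": 0}, {"dx": -0.6, "dy": -0.4, "dz": 0.4, "ax": 0, "ay": -1.05, "az": 0}, {"dx": -0.7, "dy": -0.4, "dz": 0.8, "ax": 0, "ay": -1.05, "az": 0}, {"dx": -0.8, "dy": -0.4, "dz": 1.2, "ax": 0, "ay": -1.05, "az": 0}, {"dx": -0.95, "dy": -0.4, "dz": 1.5, "ax": 0, "ay": -1.05, "az": 0}, {"dx": -0.95, "dy": -0.4, "dz": 1.55, "ax": 0, "ay": -1.05, "az": 0}, {"dx": -0.95, "dy": -0.4, "dz": 1.55, "ax": 0, "ay": -1.05, "az": 0}, {"dx": -0.95, "dy": -0.4, "dz": 1.55, "ax": 0, "ay": -1.05, "az": 0}]'

```text
t: 29.77
tcp_pos: [0.4216, -0.0152, 0.0016]
tool_rot: [-179.6, -29.0, 8.9]
wrist_force: [-0.0, 0.4, 0.5]
gripper_width: 0.0005
grasp_force: 0.0
```

Run:
```python
from h import *
st(); t=tool(29); rackobj(-65,-5,25,100,25,60)
tplan([(rk(9,65,37),t)])
```

```text
tip rack [-84.4  67.2  34.9] rot [-179.6  -29.     8.9] j [-37. -23. 150.  35.  38.  19.] F [-0.   0.4  0.5]
robj 221 [-61.  42.  26.] [-19.  88.  59.]
t 29.82 at [ 0.422  -0.0157  0.002 ] [-179.7  -29.     8.9] w -0.0001
d [3.29, 0.1, 1.74] a [-0.08, 0.0, 0.03]   |mm| 93
```

Push, then retreat toward the vase.

Call:
play_rows --moves '[{"dx": 0.4, "dy": 0.05, "dz": 0.2, "ax": 0, "ay": 0, "az": 0}, {"dx": 0.8, "dy": 0.1, "dz": 0.4, "ax": 0, "ay": 0, "az": 0}, {"dx": 1.2, "dy": 0.1, "dz": 0.65, "ax": 0, "ay": 0, "az": 0}, {"dx": 1.65, "dy": 0.1, "dz": 0.9, "ax": 0, "ay": 0, "az": 0}, {"dx": 2.1, "dy": 0.1, "dz": 1.1, "ax": 0, "ay": 0, "az": 0}, {"dx": 2.55, "dy": 0.1, "dz": 1.35, "ax": 0, "ay": 0, "az": 0}, {"dx": 2.95, "dy": 0.1, "dz": 1.55, "ax": 0, "ay": 0, "az": 0}, {"dx": 3.25, "dy": 0.1, "dz": 1.7, "ax": 0, "ay": 0, "az": 0}]'

```text
t: 30.48
tcp_pos: [0.5141, -0.0041, 0.0049]
tool_rot: [-179.8, -29.1, 8.9]
wrist_force: [-1.1, -0.4, 0.2]
gripper_width: 0.0001
grasp_force: 0.2
```

Call:
play_rows --moves '[{"dx": 0, "dy": 0, "dz": 0, "ax": 0, "ay": 0, "az": 0}, {"dx": -0.6, "dy": 0, "dz": -0.4, "ax": 0, "ay": 0, "az": 0}, {"dx": -1.5, "dy": 0, "dz": -0.9, "ax": 0, "ay": 0, "az": 0}, {"dx": -2.4, "dy": 0, "dz": -1.4, "ax": 0, "ay": 0, "az": 0}, {"dx": -3, "dy": 0, "dz": -2.2, "ax": 0, "ay": -1, "az": 0}, {"dx": -2.9, "dy": -0.4, "dz": -3.4, "ax": 0, "ay": -2, "az": 0}, {"dx": -2.6, "dy": -0.9, "dz": -4.8, "ax": 0, "ay": -3, "az": 0}, {"dx": -2.2, "dy": -1.4, "dz": -6.2, "ax": 0, "ay": -4, "az": 0}]'

```text
t: 31.15
tcp_pos: [0.3833, 0.0099, 0.1147]
tool_rot: [-179.9, -8.8, 8.7]
wrist_force: [1.5, 1.1, -1.3]
gripper_width: 0.0002
grasp_force: 0.0
```

Run:
```python
from h import *
st(); T=tool()
cupat(.404,.16,hmin=.08,hmax=.12)
c=cam('side','s7.png'); rackobj(-85,-3,-105,105,25,80)
tplan([([.404,.16,.19],T),([.404,.16,.045],T)])
```

```text
tip rack [-105.8   98.1  152.3] rot [-179.9   -8.8    8.7] j [-21. -27. 133.   5.  67.  59.] F [ 1.5  1.1 -1.3]
obj [404. 160.] 21.5 top 0.105
robj 183 [-30. -19.  27.] [-3. 28. 70.]
t 31.3 at [0.3886 0.0103 0.117 ] [180.   -9.5   9.2] w 0.0005
d [1.77, -5.81, -1.13] a [-0.01, -1.89, 0.09]   |mm| 154
d [0.0, 0.0, 5.8] a [0.0, 0.0, 0.0]   |mm| 145
```

Run:
```python
from h import *
rackobj(-85,-2,-105,105,30,66);rackobj(-45,40,-35,45,18,85)
im=cv2.imread('pics/s7.png'); cv2.imwrite('pics/m7.png',cv2.resize(im[150:270,280:420],(560,480)))
```

```text
robj 149 [-30. -20.  31.] [-2. 27. 65.]
robj 290 [-31. -19.  19.] [ 9. 27. 71.]
```

View pics/m7.png

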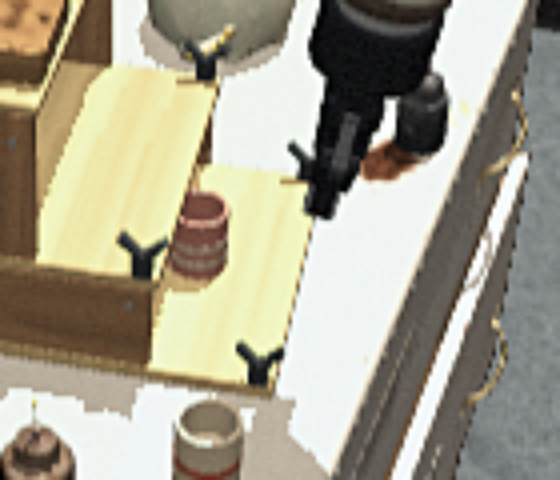

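Run:
```python
from h import *
t=tool(32)
tplan([(rk(-85,4,100),t),(rk(-75,4,37),t),(rk(8,4,38),t)])
```

```text
t 31.4 at [0.385  0.0108 0.1123] [-179.7   -9.     9. ] w 0.0001
d [1.02, 3.81, 1.95] a [-0.07, 4.59, 0.04]   |mm| 110
d [-1.0, 0.0, 2.35] a [0.0, 0.0, 0.0]   |mm| 64
d [2.84, 0.0, 1.73] a [0.0, 0.0, 0.0]   |mm| 83
```

Call:
play_rows --moves '[{"dx": 0.1, "dy": 0.7, "dz": 0.2, "ax": 0, "ay": 0.6, "az": 0}, {"dx": 0.3, "dy": 1.5, "dz": 0.5, "ax": 0, "ay": 1.3, "az": 0}, {"dx": 0.5, "dy": 2.4, "dz": 0.9, "ax": 0, "ay": 2.2, "az": 0}, {"dx": 0.7, "dy": 3.2, "dz": 1.3, "ax": 0, "ay": 3.1, "az": 0}, {"dx": 0.9, "dy": 3.7, "dz": 1.7, "ax": 0, "ay": 4, "az": 0}, {"dx": 1, "dy": 3.8, "dz": 1.95, "ax": -0.05, "ay": 4.6, "az": 0.05}, {"dx": 1, "dy": 3.8, "dz": 1.95, "ax": -0.05, "ay": 4.6, "az": 0.05}, {"dx": 1, "dy": 3.8, "dz": 1.95, "ax": -0.05, "ay": 4.6, "az": 0.05}]'

```text
t: 32.07
tcp_pos: [0.4304, -0.0773, 0.0659]
tool_rot: [-179.6, -31.8, 8.3]
wrist_force: [-0.1, 0.8, 0.8]
gripper_width: 0.0
grasp_force: 0.0
```

Call:
play_rows --moves '[{"dx": -0.2, "dy": 0, "dz": 0.4, "ax": 0, "ay": 0, "az": 0}, {"dx": -0.4, "dy": 0, "dz": 0.9, "ax": 0, "ay": 0, "az": 0}, {"dx": -0.6, "dy": 0, "dz": 1.4, "ax": 0, "ay": 0, "az": 0}, {"dx": -0.8, "dy": 0, "dz": 1.9, "ax": 0, "ay": 0, "az": 0}, {"dx": -1, "dy": 0, "dz": 2.2, "ax": 0, "ay": 0, "az": 0}, {"dx": -1, "dy": 0, "dz": 2.35, "ax": 0, "ay": 0, "az": 0}, {"dx": -1, "dy": 0, "dz": 2.35, "ax": 0, "ay": 0, "az": 0}, {"dx": -1, "dy": 0, "dz": 2.35, "ax": 0, "ay": 0, "az": 0}]'

```text
t: 32.73
tcp_pos: [0.4428, -0.0761, 0.0059]
tool_rot: [-179.9, -32.1, 8.7]
wrist_force: [-0.6, 0.8, 0.3]
gripper_width: -0.0001
grasp_force: 0.0
```

Run:
```python
from h import *
st(); t=tool(32); 
tplan([(rk(9,4,38),t)])
```

```text
tip rack [-74.3   4.1  38.1] rot [-179.9  -32.1    8.7] j [-47. -16. 147.  44.  39.   2.] F [-0.6  0.8  0.3]
t 32.73 at [ 0.4428 -0.0761  0.0059] [-179.9  -32.1    8.7] w -0.0001
d [2.82, 0.01, 1.77] a [-0.02, -0.01, 0.0]   |mm| 83
```

Push, retreat, then on to the vase.

Call:
play_rows --moves '[{"dx": 0.35, "dy": 0, "dz": 0.2, "ax": 0, "ay": 0, "az": 0}, {"dx": 0.75, "dy": 0, "dz": 0.45, "ax": 0, "ay": 0, "az": 0}, {"dx": 1.1, "dy": 0, "dz": 0.7, "ax": 0, "ay": 0, "az": 0}, {"dx": 1.5, "dy": 0, "dz": 0.95, "ax": 0, "ay": 0, "az": 0}, {"dx": 1.9, "dy": 0, "dz": 1.2, "ax": 0, "ay": 0, "az": 0}, {"dx": 2.3, "dy": 0, "dz": 1.45, "ax": 0, "ay": 0, "az": 0}, {"dx": 2.65, "dy": 0, "dz": 1.65, "ax": 0, "ay": 0, "az": 0}, {"dx": 2.8, "dy": 0, "dz": 1.75, "ax": 0, "ay": 0, "az": 0}]'

```text
t: 33.4
tcp_pos: [0.5259, -0.0641, 0.007]
tool_rot: [180.0, -32.2, 8.7]
wrist_force: [-0.9, -0.5, 0.4]
gripper_width: -0.0004
grasp_force: 0.5
```

Call:
play_rows --moves '[{"dx": 0, "dy": 0, "dz": 0, "ax": 0, "ay": 0, "az": 0}, {"dx": -0.6, "dy": 0, "dz": -0.4, "ax": 0, "ay": 0, "az": 0}, {"dx": -1.5, "dy": 0, "dz": -1, "ax": 0, "ay": 0, "az": 0}, {"dx": -2.4, "dy": 0, "dz": -1.6, "ax": 0, "ay": 0, "az": 0}, {"dx": -3, "dy": 0, "dz": -2.4, "ax": 0, "ay": -1, "az": 0}, {"dx": -2.8, "dy": -0.8, "dz": -3.6, "ax": 0, "ay": -2, "az": 0}, {"dx": -2.4, "dy": -1.8, "dz": -5, "ax": 0, "ay": -3, "az": 0}, {"dx": -1.9, "dy": -3, "dz": -6.2, "ax": 0, "ay": -4, "az": 0}]'

```text
t: 34.07
tcp_pos: [0.403, -0.0325, 0.0783]
tool_rot: [-179.5, -14.4, 8.6]
wrist_force: [1.2, -0.1, -0.0]
gripper_width: 0.0004
grasp_force: 0.0
```

Run:
```python
from h import *
st(); T=tool()
rackobj(-85,-3,-105,105,25,80)
tplan([([.404,.16,.20],T),([.404,.16,.045],T)])
```

```text
tip rack [-96.4  53.  115.1] rot [-179.5  -14.4    8.6] j [-30. -25. 137.  11.  58.  46.] F [ 1.2 -0.1 -0. ]
robj 0
t 34.12 at [ 0.4077 -0.0301  0.0847] [-179.7  -14.6    8.9] w 0.0003
d [1.78, -7.55, -2.69] a [-0.06, -2.93, 0.04]   |mm| 205
d [0.0, 0.0, 6.2] a [0.0, 0.0, 0.0]   |mm| 155
```

Call:
play_rows --moves '[{"dx": 0.3, "dy": -0.4, "dz": -1.4, "ax": 0, "ay": -0.8, "az": 0}, {"dx": 0.7, "dy": -1.2, "dz": -2.6, "ax": 0, "ay": -1.6, "az": 0}, {"dx": 1.2, "dy": -2.4, "dz": -2.8, "ax": 0, "ay": -2.4, "az": 0}, {"dx": 1.6, "dy": -3.8, "dz": -2.7, "ax": -0.05, "ay": -2.95, "az": 0.05}, {"dx": 1.8, "dy": -5.2, "dz": -2.7, "ax": -0.05, "ay": -2.95, "az": 0.05}, {"dx": 1.8, "dy": -6.5, "dz": -2.7, "ax": -0.05, "ay": -2.95, "az": 0.05}, {"dx": 1.8, "dy": -7.3, "dz": -2.7, "ax": -0.05, "ay": -2.95, "az": 0.05}, {"dx": 1.8, "dy": -7.55, "dz": -2.7, "ax": -0.05, "ay": -2.95, "az": 0.05}]' --grip 1.0

```text
t: 34.78
tcp_pos: [0.4003, 0.1607, 0.156]
tool_rot: [-179.5, 0.2, 9.0]
wrist_force: [0.4, -0.3, -0.3]
gripper_width: 0.0852
grasp_force: 0.0
```

Run:
```python
from h import *
st(); T=tool()
tplan([([.404,.16,.045],T)])
```

```text
tip rack [-60.2 244.4 194. ] rot [-179.5    0.2    9. ] j [  5. -11. 116.   0.  76.  86.] F [ 0.4 -0.3 -0.3]
t 34.78 at [0.4003 0.1607 0.156 ] [-179.5    0.2    9. ] w 0.0852
d [0.16, 0.1, 5.96] a [-0.09, 0.04, 0.06]   |mm| 149
```

Call:
play_rows --moves '[{"dx": 0.15, "dy": 0.1, "dz": 1, "ax": -0.1, "ay": 0, "az": 0.05}, {"dx": 0.15, "dy": 0.1, "dz": 2.2, "ax": -0.1, "ay": 0, "az": 0.05}, {"dx": 0.15, "dy": 0.1, "dz": 3.4, "ax": -0.1, "ay": 0, "az": 0.05}, {"dx": 0.15, "dy": 0.1, "dz": 4.6, "ax": -0.1, "ay": 0, "az": 0.05}, {"dx": 0.15, "dy": 0.1, "dz": 5.5, "ax": -0.1, "ay": 0, "az": 0.05}, {"dx": 0.15, "dy": 0.1, "dz": 5.95, "ax": -0.1, "ay": 0, "az": 0.05}, {"dx": 0.15, "dy": 0.1, "dz": 5.95, "ax": -0.1, "ay": 0, "az": 0.05}, {"dx": 0.15, "dy": 0.1, "dz": 5.95, "ax": -0.1, "ay": 0, "az": 0.05}]'

```text
t: 35.45
tcp_pos: [0.4045, 0.1567, 0.0072]
tool_rot: [179.9, 0.2, 8.5]
wrist_force: [0.2, -0.6, 0.5]
gripper_width: 0.0855
grasp_force: 0.0
```

Call:
play_rows --moves '[{"dx": 0, "dy": 0, "dz": 0, "ax": 0, "ay": 0, "az": 0}, {"dx": 0, "dy": 0, "dz": 0, "ax": 0, "ay": 0, "az": 0}, {"dx": 0, "dy": 0, "dz": 0, "ax": 0, "ay": 0, "az": 0}, {"dx": 0, "dy": 0, "dz": 0, "ax": 0, "ay": 0, "az": 0}, {"dx": 0, "dy": 0, "dz": 0, "ax": 0, "ay": 0, "az": 0}, {"dx": 0, "dy": 0, "dz": 0, "ax": 0, "ay": 0, "az": 0}, {"dx": 0, "dy": 0, "dz": 0, "ax": 0, "ay": 0, "az": 0}, {"dx": 0, "dy": 0, "dz": 0, "ax": 0, "ay": 0, "az": 0}]' --grip 0.0 --force 35

```text
t: 36.12
tcp_pos: [0.4059, 0.1577, 0.0085]
tool_rot: [179.9, 0.1, 8.6]
wrist_force: [-2.0, 0.3, 6.3]
gripper_width: 0.0435
grasp_force: 34.2
```

Call:
play_rows --moves '[{"dx": 0, "dy": 0, "dz": -0.6, "ax": 0, "ay": 0, "az": 0}, {"dx": 0, "dy": 0, "dz": -1.4, "ax": 0, "ay": 0, "az": 0}, {"dx": 0, "dy": 0, "dz": -2.4, "ax": 0, "ay": 0, "az": 0}, {"dx": 0, "dy": 0, "dz": -3.4, "ax": 0, "ay": 0, "az": 0}, {"dx": 0, "dy": 0, "dz": -4.4, "ax": 0, "ay": 0, "az": 0}, {"dx": 0, "dy": 0, "dz": -5.4, "ax": 0, "ay": 0, "az": 0}, {"dx": 0, "dy": 0, "dz": -6.1, "ax": 0, "ay": 0, "az": 0}, {"dx": 0, "dy": 0, "dz": -6.4, "ax": 0, "ay": 0, "az": 0}]'

```text
t: 36.78
tcp_pos: [0.4068, 0.158, 0.1701]
tool_rot: [179.9, -0.1, 8.6]
wrist_force: [0.3, 0.4, -2.3]
gripper_width: 0.043
grasp_force: 35.2
```

Run:
```python
from h import *
st(); T=tool()
z=manip.read_state()['tcp_pos'][2]*1000+38
tplan([(rk(33,0,z),T)])
```

```text
tip rack [-54.4 241.1 208.1] rot [ 1.799e+02 -1.000e-01  8.600e+00] j [  5. -11. 114.  -0.  77.  87.] F [ 0.3  0.4 -2.3]
t 36.78 at [0.4068 0.158  0.1701] [ 1.799e+02 -1.000e-01  8.600e+00] w 0.043
d [3.52, 9.63, 0.02] a [0.02, -0.02, -0.02]   |mm| 256
```

Call:
play_rows --moves '[{"dx": 0.3, "dy": 1, "dz": 0, "ax": 0, "ay": 0, "az": 0}, {"dx": 0.8, "dy": 2.4, "dz": 0, "ax": 0, "ay": 0, "az": 0}, {"dx": 1.3, "dy": 3.9, "dz": 0, "ax": 0, "ay": 0, "az": 0}, {"dx": 1.9, "dy": 5.4, "dz": 0, "ax": 0, "ay": 0, "az": 0}, {"dx": 2.5, "dy": 6.9, "dz": 0, "ax": 0, "ay": 0, "az": 0}, {"dx": 3, "dy": 8.3, "dz": 0, "ax": 0, "ay": 0, "az": 0}, {"dx": 3.4, "dy": 9.3, "dz": 0, "ax": 0, "ay": 0, "az": 0}, {"dx": 3.5, "dy": 9.65, "dz": 0, "ax": 0, "ay": 0, "az": 0}]'

```text
t: 37.45
tcp_pos: [0.5285, -0.0712, 0.1661]
tool_rot: [179.9, 0.2, 8.4]
wrist_force: [0.7, -0.4, -1.9]
gripper_width: 0.0434
grasp_force: 35.7
```

Call:
play_rows --moves '[{"dx": 0, "dy": 0, "dz": 0.2, "ax": 0, "ay": 0, "az": 0}, {"dx": 0, "dy": 0, "dz": 0.7, "ax": 0, "ay": 0, "az": 0}, {"dx": 0, "dy": 0, "dz": 1.2, "ax": 0, "ay": 0, "az": 0}, {"dx": 0, "dy": 0, "dz": 1.6, "ax": 0, "ay": 0, "az": 0}, {"dx": 0, "dy": 0, "dz": 2, "ax": 0, "ay": 0, "az": 0}, {"dx": 0, "dy": 0, "dz": 2.3, "ax": 0, "ay": 0, "az": 0}, {"dx": 0, "dy": 0, "dz": 2.4, "ax": 0, "ay": 0, "az": 0}, {"dx": 0, "dy": 0, "dz": 2.4, "ax": 0, "ay": 0, "az": 0}]'

```text
t: 38.12
tcp_pos: [0.5273, -0.0672, 0.107]
tool_rot: [179.9, 0.2, 8.6]
wrist_force: [-0.4, 0.0, -0.7]
gripper_width: 0.0432
grasp_force: 35.7
```

Run:
```python
from h import *
st(); T=tool();t=tool(30)
tplan([(rk(33,0,145),T),(rk(33,0,225),T),(rk(-35,0,225),t),(rk(-22,0,120),t),(rk(83,0,121),t)])
```

```text
tip rack [ 30.8   0.2 145. ] rot [179.9   0.2   8.6] j [-20.   8. 103.  -0.  69.  61.] F [-0.4  0.  -0.7]
t 38.12 at [ 0.5273 -0.0672  0.107 ] [179.9   0.2   8.6] w 0.0432
d [0.09, 0.01, 0.0] a [0.01, 0.04, -0.02]   |mm| 2
d [0.0, 0.0, -3.2] a [0.0, 0.0, 0.0]   |mm| 80
d [-1.96, 0.0, -0.2] a [0.0, 6.0, 0.0]   |mm| 49
d [-1.65, 0.0, 3.9] a [0.0, 0.0, 0.0]   |mm| 106
d [3.66, 0.0, 2.07] a [0.0, 0.0, 0.0]   |mm| 105
```

Call:
play_rows --moves '[{"dx": 0, "dy": 0, "dz": 0, "ax": 0, "ay": 0, "az": 0}, {"dx": 0, "dy": 0, "dz": 0, "ax": 0, "ay": 0, "az": 0}, {"dx": 0, "dy": 0, "dz": 0, "ax": 0, "ay": 0, "az": 0}, {"dx": 0, "dy": 0, "dz": -0.3, "ax": 0, "ay": 0, "az": 0}, {"dx": 0, "dy": 0, "dz": -1, "ax": 0, "ay": 0, "az": 0}, {"dx": 0, "dy": 0, "dz": -2, "ax": 0, "ay": 0, "az": 0}, {"dx": 0, "dy": 0, "dz": -3, "ax": 0, "ay": 0, "az": 0}, {"dx": 0, "dy": 0, "dz": -3.4, "ax": 0, "ay": 0, "az": 0}]' --grip 0.8

```text
t: 38.78
tcp_pos: [0.53, -0.0684, 0.1971]
tool_rot: [179.7, -0.2, 8.6]
wrist_force: [0.5, -0.8, -0.7]
gripper_width: 0.0685
grasp_force: 0.0
```

Call:
play_rows --moves '[{"dx": -0.3, "dy": 0, "dz": -0.1, "ax": 0, "ay": 0.8, "az": 0}, {"dx": -0.7, "dy": 0, "dz": -0.2, "ax": 0, "ay": 1.6, "az": 0}, {"dx": -1.1, "dy": 0, "dz": -0.2, "ax": 0, "ay": 2.4, "az": 0}, {"dx": -1.4, "dy": 0, "dz": -0.2, "ax": 0, "ay": 3.4, "az": 0}, {"dx": -1.7, "dy": 0, "dz": -0.2, "ax": 0, "ay": 4.4, "az": 0}, {"dx": -1.95, "dy": 0, "dz": -0.2, "ax": 0, "ay": 5.4, "az": 0}, {"dx": -1.95, "dy": 0, "dz": -0.2, "ax": 0, "ay": 6, "az": 0}, {"dx": -1.95, "dy": 0, "dz": -0.2, "ax": 0, "ay": 6, "az": 0}]' --grip 0.0

```text
t: 39.45
tcp_pos: [0.4777, -0.0749, 0.1956]
tool_rot: [180.0, -29.8, 8.4]
wrist_force: [-0.2, 0.5, -0.1]
gripper_width: -0.0003
grasp_force: 0.0
```

Run:
```python
from h import *
st(); t=tool(30); rackobj(0,75,-50,50,110,210); rackobj(-85,-3,-105,105,25,80)
tplan([(rk(-22,0,120),t),(rk(83,0,121),t)])
```

```text
tip rack [-3.840e+01  2.000e-01  2.286e+02] rot [180.  -29.8   8.4] j [-40. -32. 131.  25.  62.  34.] F [-0.2  0.5 -0.1]
robj 501 [  8. -17. 113.] [ 50.  25. 201.]
robj 0
t 39.55 at [ 0.4795 -0.0754  0.1977] [179.9 -29.8   8.6] w 0.0001
d [-1.68, -0.04, 4.14] a [0.04, 0.04, -0.03]   |mm| 112
d [3.66, 0.0, 2.07] a [0.0, 0.0, 0.0]   |mm| 105
```

Call:
play_rows --moves '[{"dx": -0.2, "dy": 0, "dz": 0.6, "ax": 0, "ay": 0, "az": 0}, {"dx": -0.5, "dy": -0.1, "dz": 1.4, "ax": 0, "ay": 0, "az": 0}, {"dx": -0.9, "dy": -0.1, "dz": 2.3, "ax": 0, "ay": 0, "az": 0}, {"dx": -1.3, "dy": -0.1, "dz": 3.2, "ax": 0, "ay": 0, "az": 0}, {"dx": -1.7, "dy": -0.1, "dz": 4, "ax": 0, "ay": 0, "az": 0}, {"dx": -1.7, "dy": -0.1, "dz": 4.15, "ax": 0, "ay": 0, "az": 0}, {"dx": -1.5, "dy": -0.1, "dz": 4.25, "ax": 0, "ay": 0, "az": 0}, {"dx": -1.3, "dy": -0.1, "dz": 4.35, "ax": 0, "ay": 0, "az": 0}]'

```text
t: 40.22
tcp_pos: [0.5066, -0.069, 0.0885]
tool_rot: [179.8, -29.9, 8.7]
wrist_force: [0.2, -0.5, 0.9]
gripper_width: 0.0002
grasp_force: 0.0
```

Call:
play_rows --moves '[{"dx": 0.15, "dy": 0, "dz": 0.1, "ax": 0, "ay": 0, "az": 0}, {"dx": 0.3, "dy": 0, "dz": 0.15, "ax": 0, "ay": 0, "az": 0}, {"dx": 0.5, "dy": 0, "dz": 0.3, "ax": 0, "ay": 0, "az": 0}, {"dx": 0.75, "dy": 0, "dz": 0.4, "ax": 0, "ay": 0, "az": 0}, {"dx": 1, "dy": 0, "dz": 0.55, "ax": 0, "ay": 0, "az": 0}, {"dx": 1.3, "dy": 0, "dz": 0.75, "ax": 0, "ay": 0, "az": 0}, {"dx": 1.6, "dy": 0, "dz": 0.9, "ax": 0, "ay": 0, "az": 0}, {"dx": 1.8, "dy": 0, "dz": 1, "ax": 0, "ay": 0, "az": 0}]'

```text
t: 40.88
tcp_pos: [0.5568, -0.0609, 0.0878]
tool_rot: [179.9, -29.8, 8.6]
wrist_force: [-0.8, 0.8, -0.1]
gripper_width: -0.0
grasp_force: 0.5
```

Run:
```python
from h import *
st(); t=tool(30); rackobj(30,115,-50,50,130,215)
tplan([(rk(84,1,121),t)])
```

```text
tip rack [ 41.9   2.  120.8] rot [179.9 -29.8   8.6] j [-30.  -8. 127.  29.  40.  33.] F [-0.8  0.8 -0.1]
robj 450 [ 33. -19. 132.] [ 90.  25. 201.]
t 40.93 at [ 0.5573 -0.061   0.0881] [179.9 -29.9   8.6] w 0.0004
d [1.45, 0.03, 0.83] a [0.03, 0.03, -0.01]   |mm| 42
```

Call:
play_rows --moves '[{"dx": 0.15, "dy": 0, "dz": 0.1, "ax": 0, "ay": 0, "az": 0}, {"dx": 0.35, "dy": 0, "dz": 0.2, "ax": 0, "ay": 0, "az": 0}, {"dx": 0.6, "dy": 0, "dz": 0.35, "ax": 0, "ay": 0, "az": 0}, {"dx": 0.85, "dy": 0, "dz": 0.5, "ax": 0, "ay": 0, "az": 0}, {"dx": 1.1, "dy": 0, "dz": 0.6, "ax": 0, "ay": 0, "az": 0}, {"dx": 1.3, "dy": 0, "dz": 0.75, "ax": 0, "ay": 0, "az": 0}, {"dx": 1.45, "dy": 0, "dz": 0.8, "ax": 0, "ay": 0, "az": 0}, {"dx": 1.45, "dy": 0, "dz": 0.8, "ax": 0, "ay": 0, "az": 0}]'

```text
t: 41.6
tcp_pos: [0.5976, -0.0548, 0.0887]
tool_rot: [179.9, -29.9, 8.7]
wrist_force: [-1.2, -0.8, -1.4]
gripper_width: -0.0
grasp_force: 0.3
```

Call:
play_rows --moves '[{"dx": -0.4, "dy": 0, "dz": -0.3, "ax": 0, "ay": 0, "az": 0}, {"dx": -1.2, "dy": 0, "dz": -0.8, "ax": 0, "ay": 0, "az": 0}, {"dx": -2.2, "dy": 0, "dz": -1.4, "ax": 0, "ay": 0, "az": 0}, {"dx": -3.2, "dy": 0, "dz": -2, "ax": 0, "ay": 0, "az": 0}, {"dx": -4, "dy": 0, "dz": -2.8, "ax": 0, "ay": 0, "az": 0}, {"dx": -4.2, "dy": -0.5, "dz": -4, "ax": 0, "ay": -1, "az": 0}, {"dx": -4, "dy": -1.5, "dz": -5.2, "ax": 0, "ay": -2, "az": 0}, {"dx": -3.6, "dy": -2.8, "dz": -6, "ax": 0, "ay": -3, "az": 0}]'

```text
t: 42.27
tcp_pos: [0.4342, -0.0107, 0.1763]
tool_rot: [179.6, -14.8, 8.2]
wrist_force: [1.9, -0.5, 0.4]
gripper_width: -0.0001
grasp_force: 0.0
```

Run:
```python
from h import *
st(); rackobj(20,82,-60,60,104,215); rackobj(82,150,-60,60,115,215); rackobj(-85,-3,-105,105,25,80)
T=tool(0,yaw=2.6)
# rods again
c=cam('top'); hs=cv2.cvtColor(c['img'],cv2.COLOR_RGB2HSV); m=((hs[...,0]<15)&(hs[...,1]>110)&(hs[...,2]>80)); m[:150]=0;m[250:]=0;m[:,:200]=0;m[:,240:]=0
_,l,stt,_=cv2.connectedComponentsWithStats(m.astype(np.uint8))
for k in range(1,len(stt)):
    if stt[k,4]>60:
        v,u=np.nonzero(l==k); P=np.array([ray(c,a,b,.014) for a,b in zip(u,v)]); vx=cv2.fitLine((P[:,:2]*1000).astype(np.float32),cv2.DIST_L2,0,.1,.1).ravel(); d=(P[:,:2]*1000-vx[2:])@vx[:2]; print('rod mid',(vx[2:]+vx[:2]*(d.min()+d.max())/2).round(1),'len',np.ptp(d).round(),'ang',np.degrees(np.arctan(vx[1]/vx[0])).round(2))
tplan([([.42,.2,.2],tool(0,yaw=0)),([.517,.366,.1],tool(0,yaw=-2.3)),([.517,.366,.003],tool(0,yaw=-2.3))])
```

```text
tip rack [-62.5  70.4 213. ] rot [179.6 -14.8   8.2] j [-24. -27. 127.   8.  68.  56.] F [ 1.9 -0.5  0.4]
robj 3 [ 39. -51. 104.] [ 80.  55. 106.]
robj 158 [ 91.   3. 117.] [111.  25. 196.]
robj 1 [ -68. -103.   31.] [ -68. -103.   31.]
rod mid [519.4 428.3] len 261.0 ang 2.75
rod mid [513.5 366.5] len 257.0 ang -2.25
t 42.47 at [ 0.4362 -0.0071  0.1746] [179.8 -15.    8.9] w -0.0002
d [0.49, -8.29, 0.63] a [-0.2, -2.99, 1.76]   |mm| 208
d [3.88, -6.64, 4.0] a [0.0, 0.0, 0.46]   |mm| 217
d [0.0, 0.0, 3.88] a [0.0, 0.0, 0.0]   |mm| 97
```

Call:
play_rows --moves '[{"dx": 0, "dy": -0.7, "dz": 0, "ax": 0, "ay": -0.6, "az": 0.3}, {"dx": 0.1, "dy": -1.7, "dz": 0.1, "ax": 0, "ay": -1.2, "az": 0.6}, {"dx": 0.2, "dy": -3, "dz": 0.2, "ax": -0.1, "ay": -1.8, "az": 0.9}, {"dx": 0.3, "dy": -4.3, "dz": 0.3, "ax": -0.1, "ay": -2.4, "az": 1.2}, {"dx": 0.4, "dy": -5.6, "dz": 0.4, "ax": -0.2, "ay": -3, "az": 1.5}, {"dx": 0.5, "dy": -6.9, "dz": 0.6, "ax": -0.2, "ay": -3, "az": 1.75}, {"dx": 0.5, "dy": -7.9, "dz": 0.6, "ax": -0.2, "ay": -3, "az": 1.75}, {"dx": 0.5, "dy": -8.3, "dz": 0.6, "ax": -0.2, "ay": -3, "az": 1.75}]' --grip 0.5

```text
t: 43.13
tcp_pos: [0.4187, 0.1999, 0.1595]
tool_rot: [-179.9, 0.5, -0.2]
wrist_force: [0.6, -0.5, -0.5]
gripper_width: 0.0428
grasp_force: 0.0
```

Call:
play_rows --moves '[{"dx": 0.5, "dy": -0.9, "dz": 0.2, "ax": 0, "ay": 0, "az": 0.1}, {"dx": 1.1, "dy": -1.9, "dz": 0.6, "ax": 0, "ay": 0, "az": 0.2}, {"dx": 1.8, "dy": -3.1, "dz": 1.2, "ax": 0, "ay": 0, "az": 0.3}, {"dx": 2.5, "dy": -4.3, "dz": 1.9, "ax": 0, "ay": 0, "az": 0.4}, {"dx": 3.2, "dy": -5.5, "dz": 2.7, "ax": 0, "ay": 0, "az": 0.45}, {"dx": 3.7, "dy": -6.4, "dz": 3.4, "ax": 0, "ay": 0, "az": 0.45}, {"dx": 3.8, "dy": -6.65, "dz": 4, "ax": 0, "ay": 0, "az": 0.45}, {"dx": 3.8, "dy": -6.65, "dz": 4, "ax": 0, "ay": 0, "az": 0.45}]'

```text
t: 43.8
tcp_pos: [0.5137, 0.3626, 0.0562]
tool_rot: [179.8, 0.6, -2.5]
wrist_force: [-0.9, -0.4, -1.1]
gripper_width: 0.0428
grasp_force: 0.0
```

Run:
```python
from h import *
st()
# tip check by side depth: lowest gripper points
s=manip.read_state(); W=cloud(cam('side')); p=W[(np.hypot(W[...,0]-s['tcp_pos'][0],W[...,1]-s['tcp_pos'][1])<.045)&(W[...,2]>.035)&(W[...,2]<.3)]; print('lowest',np.sort(p[:,2])[:6].round(4),s['tcp_pos'][2])
tplan([([.5145,.3665,.006],tool(0,yaw=-2.25))])
```

```text
tip rack [ 82.7 427.1  94.2] rot [179.8   0.6  -2.5] j [ 24.  25.  88.   0.  67. 117.] F [-0.9 -0.4 -1.1]
lowest [0.0966 0.0967 0.098  0.099  0.0995 0.0996] 0.056170161167436054
t 43.85 at [0.5142 0.3623 0.0583] [179.8   0.5  -2.6] w 0.0428
d [0.04, -0.18, 3.61] a [0.03, 0.11, -0.06]   |mm| 90
```

Call:
play_rows --moves '[{"dx": 0, "dy": -0.15, "dz": 0.7, "ax": 0, "ay": 0.1, "az": -0.05}, {"dx": 0.05, "dy": -0.2, "dz": 1.5, "ax": 0, "ay": 0.1, "az": -0.05}, {"dx": 0.05, "dy": -0.2, "dz": 2.2, "ax": 0, "ay": 0.1, "az": -0.05}, {"dx": 0.05, "dy": -0.2, "dz": 2.8, "ax": 0, "ay": 0.1, "az": -0.05}, {"dx": 0.05, "dy": -0.2, "dz": 3.2, "ax": 0, "ay": 0.1, "az": -0.05}, {"dx": 0.05, "dy": -0.2, "dz": 3.4, "ax": 0, "ay": 0.1, "az": -0.05}, {"dx": 0.05, "dy": -0.2, "dz": 3.5, "ax": 0, "ay": 0.1, "az": -0.05}, {"dx": 0.05, "dy": -0.2, "dz": 3.5, "ax": 0, "ay": 0.1, "az": -0.05}]'

```text
t: 44.52
tcp_pos: [0.5171, 0.3696, -0.0252]
tool_rot: [-180.0, -0.3, -2.3]
wrist_force: [0.7, 0.1, 0.6]
gripper_width: 0.0424
grasp_force: 0.0
```

Call:
play_rows --moves '[{"dx": 0, "dy": 0, "dz": 0, "ax": 0, "ay": 0, "az": 0}, {"dx": 0, "dy": 0, "dz": 0, "ax": 0, "ay": 0, "az": 0}, {"dx": 0, "dy": 0, "dz": 0, "ax": 0, "ay": 0, "az": 0}, {"dx": 0, "dy": 0, "dz": 0, "ax": 0, "ay": 0, "az": 0}, {"dx": 0, "dy": 0, "dz": 0, "ax": 0, "ay": 0, "az": 0}, {"dx": 0, "dy": 0, "dz": 0, "ax": 0, "ay": 0, "az": 0}, {"dx": 0, "dy": 0, "dz": 0, "ax": 0, "ay": 0, "az": 0}, {"dx": 0, "dy": 0, "dz": 0, "ax": 0, "ay": 0, "az": 0}]' --grip 0.0 --force 60

```text
t: 45.18
tcp_pos: [0.5175, 0.3705, -0.0242]
tool_rot: [-179.9, -0.4, -2.2]
wrist_force: [-0.5, -1.7, 6.4]
gripper_width: 0.0103
grasp_force: 55.6
```

Run:
```python
from h import *
st(); s=manip.read_state(); print(s['gripper_width'],s['grasp_force'])
T=tool(0,-81.3)
tplan([([.514,.366,.2],tool(0,-2.25)),([.42,.2,.2],tool(0,-42)),(rk(-71,1,200),T),(rk(-71,1,0),T)])
```

```text
tip rack [ 87.  434.3  13.8] rot [-179.9   -0.4   -2.2] j [ 25.  32.  89.  -0.  59. 117.] F [-0.5 -1.7  6.4]
0.010251863475177338 55.64179301261902
t 45.18 at [ 0.5175  0.3705 -0.0242] [-179.9   -0.4   -2.2] w 0.0103
d [-0.08, 0.18, -7.45] a [-0.01, -0.08, 0.01]   |mm| 186
d [-3.5, 6.78, 0.0] a [0.0, 0.0, 7.95]   |mm| 191
d [7.74, 8.2, 0.0] a [0.0, 0.0, 7.86]   |mm| 282
d [0.0, 0.0, 8.0] a [0.0, 0.0, 0.0]   |mm| 200
```

Call:
play_rows --moves '[{"dx": 0, "dy": 0, "dz": -0.1, "ax": 0, "ay": 0, "az": 0}, {"dx": 0, "dy": 0.15, "dz": -0.1, "ax": 0, "ay": 0, "az": 0}, {"dx": 0, "dy": 0.15, "dz": -0.1, "ax": 0, "ay": 0, "az": 0}, {"dx": 0, "dy": 0.15, "dz": -0.1, "ax": 0, "ay": 0, "az": 0}, {"dx": 0, "dy": 0.15, "dz": 0.1, "ax": 0, "ay": 0, "az": 0}, {"dx": 0, "dy": 0.15, "dz": 0.3, "ax": 0, "ay": 0, "az": 0}, {"dx": 0, "dy": 0.15, "dz": 0.4, "ax": 0, "ay": 0, "az": 0}, {"dx": 0, "dy": 0.15, "dz": 0.4, "ax": 0, "ay": 0, "az": 0}]' --grip 0.5

```text
t: 45.85
tcp_pos: [0.5154, 0.366, -0.0372]
tool_rot: [180.0, -0.2, -2.2]
wrist_force: [-0.5, 0.3, -0.0]
gripper_width: 0.043
grasp_force: 0.0
```

Call:
play_rows --moves '[{"dx": 0, "dy": 0, "dz": 0, "ax": 0, "ay": 0, "az": 0}, {"dx": 0, "dy": 0, "dz": 0, "ax": 0, "ay": 0, "az": 0}, {"dx": 0, "dy": 0, "dz": 0, "ax": 0, "ay": 0, "az": 0}, {"dx": 0, "dy": 0, "dz": 0, "ax": 0, "ay": 0, "az": 0}, {"dx": 0, "dy": 0, "dz": 0, "ax": 0, "ay": 0, "az": 0}, {"dx": 0, "dy": 0, "dz": 0, "ax": 0, "ay": 0, "az": 0}, {"dx": 0, "dy": 0, "dz": 0, "ax": 0, "ay": 0, "az": 0}, {"dx": 0, "dy": 0, "dz": 0, "ax": 0, "ay": 0, "az": 0}]' --grip 0.0 --force 60

```text
t: 46.52
tcp_pos: [0.5168, 0.3666, -0.0354]
tool_rot: [-180.0, -0.3, -2.2]
wrist_force: [-0.0, -0.4, 1.9]
gripper_width: 0.0139
grasp_force: 58.6
```

Call:
play_rows --moves '[{"dx": 0, "dy": 0, "dz": -0.6, "ax": 0, "ay": 0, "az": 0}, {"dx": 0, "dy": 0, "dz": -1.5, "ax": 0, "ay": 0, "az": 0}, {"dx": 0, "dy": 0, "dz": -2.6, "ax": 0, "ay": 0, "az": 0}, {"dx": 0, "dy": 0, "dz": -3.8, "ax": 0, "ay": 0, "az": 0}, {"dx": 0, "dy": 0, "dz": -5, "ax": 0, "ay": 0, "az": 0}, {"dx": 0, "dy": 0, "dz": -6.2, "ax": 0, "ay": 0, "az": 0}, {"dx": 0, "dy": 0, "dz": -7.2, "ax": 0, "ay": 0, "az": 0}, {"dx": 0, "dy": 0, "dz": -7.6, "ax": 0, "ay": 0, "az": 0}]'

```text
t: 47.18
tcp_pos: [0.5175, 0.3674, 0.16]
tool_rot: [-179.8, -0.7, -2.2]
wrist_force: [0.2, -0.3, -0.2]
gripper_width: 0.0134
grasp_force: 58.6
```

Call:
play_rows --moves '[{"dx": -0.4, "dy": 0.7, "dz": 0, "ax": 0, "ay": 0, "az": 0.8}, {"dx": -0.9, "dy": 1.6, "dz": 0, "ax": 0, "ay": 0, "az": 1.8}, {"dx": -1.4, "dy": 2.6, "dz": 0, "ax": 0, "ay": 0, "az": 2.9}, {"dx": -1.9, "dy": 3.6, "dz": 0, "ax": 0, "ay": 0, "az": 4}, {"dx": -2.4, "dy": 4.7, "dz": 0, "ax": 0, "ay": 0, "az": 5.1}, {"dx": -2.9, "dy": 5.7, "dz": 0, "ax": 0, "ay": 0, "az": 6.2}, {"dx": -3.4, "dy": 6.5, "dz": 0, "ax": 0, "ay": 0, "az": 7.2}, {"dx": -3.5, "dy": 6.8, "dz": 0, "ax": 0, "ay": 0, "az": 8}]'

```text
t: 47.85
tcp_pos: [0.4188, 0.1978, 0.1526]
tool_rot: [-180.0, -0.1, -42.5]
wrist_force: [0.3, -0.4, -0.7]
gripper_width: 0.014
grasp_force: 58.8
```

Run:
```python
from h import *
st(); s=manip.read_state(); print(s['gripper_width'],s['grasp_force'],s['tcp_pos'])
T=tool(0,-81.3); z=s['tcp_pos'][2]*1000+38
tplan([(rk(-71,-2,z),T)])
```

```text
tip rack [-36.5 278.6 190.6] rot [-1.80e+02 -1.00e-01 -4.25e+01] j [ 10.  -6. 112.  -0.  74. 143.] F [ 0.3 -0.4 -0.7]
0.013998297931838063 58.826056122779846 [0.41882546 0.19781004 0.15260319]
t 47.85 at [0.4188 0.1978 0.1526] [-1.80e+02 -1.00e-01 -4.25e+01] w 0.014
d [7.88, 8.1, 0.01] a [-0.01, -0.02, 7.76]   |mm| 283
```

Call:
play_rows --moves '[{"dx": 0.8, "dy": 0.8, "dz": 0, "ax": 0, "ay": 0, "az": 0.8}, {"dx": 1.8, "dy": 1.8, "dz": 0, "ax": 0, "ay": 0, "az": 1.8}, {"dx": 2.9, "dy": 2.9, "dz": 0, "ax": 0, "ay": 0, "az": 2.9}, {"dx": 4, "dy": 4, "dz": 0, "ax": 0, "ay": 0, "az": 4}, {"dx": 5.1, "dy": 5.2, "dz": 0, "ax": 0, "ay": 0, "az": 5.1}, {"dx": 6.2, "dy": 6.3, "dz": 0, "ax": 0, "ay": 0, "az": 6.2}, {"dx": 7.3, "dy": 7.5, "dz": 0, "ax": 0, "ay": 0, "az": 7.2}, {"dx": 7.9, "dy": 8.1, "dz": 0, "ax": 0, "ay": 0, "az": 7.75}]'

```text
t: 48.52
tcp_pos: [0.4308, -0.0863, 0.1535]
tool_rot: [-179.8, -0.1, -81.4]
wrist_force: [-0.6, 0.3, -0.9]
gripper_width: 0.0135
grasp_force: 58.8
```

Run:
```python
from h import *
c=cam('top'); st(); s=manip.read_state(); T=tool(0,-81.3)
zr=s['tcp_pos'][2]+.045
hs=cv2.cvtColor(c['img'],cv2.COLOR_RGB2HSV); m=((hs[...,0]<15)&(hs[...,1]>120)&(hs[...,2]>80)); m[:190]=0;m[290:]=0;m[:,:290]=0;m[:,405:]=0
m&=~((np.indices(m.shape)[1]>398)&(np.indices(m.shape)[0]>225))
v,u=np.nonzero(m); P=np.array([inrack(ray(c,a,b,zr+.006)) for a,b in zip(u,v)]); 
Wz=cloud(c)[...,2][v,u]; k=abs(Wz-zr)<.02; P=P[k]; print(len(P),P[:,1].min(),P[:,1].max(),np.polyfit(P[:,1],P[:,0],1) if len(P)>5 else 0,'z',np.median(Wz[k]) if k.any() else Wz, zr)
for n in ('side',):
    A=RR.inv().apply(cloud(cam(n)).reshape(-1,3)-RO)*1000; q=A[(abs(A[:,0]-inrack(s['tcp_pos'])[0])<25)&(abs(A[:,1])<150)&(abs(A[:,2]-zr*1000)<25)&(abs(A[:,1])>35)]
    print(len(q),np.polyfit(q[:,1],q[:,2],1),np.polyfit(q[:,1],q[:,0],1),q[:,1].min(),q[:,1].max())
tplan([(rk(-71,-2,86.6),T),(rk(-71,-2,36.6),T)])
```

```text
tip rack [-67.6  -6.1 191.6] rot [-179.8   -0.2  -81.5] j [-27. -10. 115.  -0.  75. 144.] F [-0.3 -2.6 -0.7]
16 109.82064907115993 127.05416683082932 [  0.11593923 -82.6691167 ] z 0.20734987127300053 0.19859115193952143
219 [-1.31322338e-02  2.06232053e+02] [-1.00832171e-02 -6.66266961e+01] -87.13192859591398 143.95368003414598
t 48.62 at [ 0.4312 -0.0857  0.1534] [-1.798e+02 -1.000e-01 -8.130e+01] w 0.0136
d [-0.07, 0.17, 4.19] a [-0.05, -0.01, 0.0]   |mm| 105
d [0.0, 0.0, 2.0] a [0.0, 0.0, 0.0]   |mm| 50
```

Call:
play_rows --moves '[{"dx": -0.05, "dy": 0.15, "dz": 0.8, "ax": -0.05, "ay": 0, "az": 0}, {"dx": -0.05, "dy": 0.15, "dz": 1.8, "ax": -0.05, "ay": 0, "az": 0}, {"dx": -0.05, "dy": 0.15, "dz": 2.8, "ax": -0.05, "ay": 0, "az": 0}, {"dx": -0.05, "dy": 0.15, "dz": 3.8, "ax": -0.05, "ay": 0, "az": 0}, {"dx": -0.05, "dy": 0.15, "dz": 4.6, "ax": -0.05, "ay": 0, "az": 0}, {"dx": -0.05, "dy": 0.15, "dz": 5.1, "ax": -0.05, "ay": 0, "az": 0}, {"dx": -0.05, "dy": 0.15, "dz": 5.4, "ax": -0.05, "ay": 0, "az": 0}, {"dx": -0.05, "dy": 0.15, "dz": 5.4, "ax": -0.05, "ay": 0, "az": 0}]'

```text
t: 49.28
tcp_pos: [0.4267, -0.0805, 0.017]
tool_rot: [179.8, 0.1, -80.9]
wrist_force: [-1.3, 0.1, 0.6]
gripper_width: 0.0138
grasp_force: 58.8
```

Run:
```python
from h import *
st(); s=manip.read_state(); T=tool(0,-81.3); rackobj(-85,-3,-105,105,15,85) if 0 else None
c=cam('side','s8.png')
print(s['tcp_pos'],inrack(s['tcp_pos']))
im=cv2.imread('pics/s8.png'); cv2.imwrite('pics/m8.png',cv2.resize(im[150:270,280:420],(560,480)))
tplan([(rk(-71,-2,36.6),T)])
```

```text
tip rack [-70.6   2.1  55. ] rot [ 1.798e+02  1.000e-01 -8.090e+01] j [-27.   2. 122.   0.  57. 144.] F [-1.3  0.1  0.6]
[ 0.42673742 -0.08051935  0.01695485] [-70.74277301   2.2066483   16.95484808]
t 49.33 at [ 0.4278 -0.0812  0.0182] [180.    0.  -80.9] w 0.0135
d [0.14, 0.05, 0.78] a [0.01, 0.01, 0.08]   |mm| 20
```

View pics/m8.png

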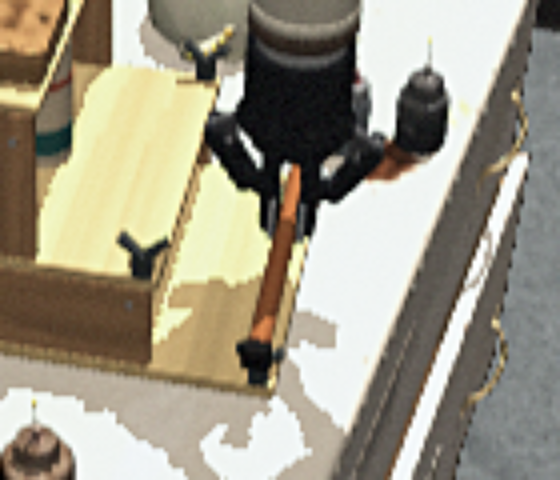

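Call:
play_rows --moves '[{"dx": 0.1, "dy": 0.05, "dz": 0.1, "ax": 0, "ay": 0, "az": 0.1}, {"dx": 0.15, "dy": 0.05, "dz": 0.25, "ax": 0, "ay": 0, "az": 0.1}, {"dx": 0.15, "dy": 0.05, "dz": 0.4, "ax": 0, "ay": 0, "az": 0.1}, {"dx": 0.15, "dy": 0.05, "dz": 0.5, "ax": 0, "ay": 0, "az": 0.1}, {"dx": 0.15, "dy": 0.05, "dz": 0.6, "ax": 0, "ay": 0, "az": 0.1}, {"dx": 0.15, "dy": 0.05, "dz": 0.7, "ax": 0, "ay": 0, "az": 0.1}, {"dx": 0.15, "dy": 0.05, "dz": 0.75, "ax": 0, "ay": 0, "az": 0.1}, {"dx": 0.15, "dy": 0.05, "dz": 0.75, "ax": 0, "ay": 0, "az": 0.1}]'

```text
t: 50.0
tcp_pos: [0.4276, -0.0859, -0.0003]
tool_rot: [-180.0, -0.0, -81.5]
wrist_force: [-0.2, -0.5, -1.0]
gripper_width: 0.0133
grasp_force: 58.8
```

Run:
```python
from h import *
st(); s=manip.read_state(); print(s['tcp_pos'],inrack(s['tcp_pos']))
A=RR.inv().apply(cloud(cam('side')).reshape(-1,3)-RO)*1000; q=A[(abs(A[:,0]+71)<14)&(abs(A[:,1])<125)&(abs(A[:,2]-47)<22)&(abs(A[:,1])>30)&(A[:,2]>38)]
print(len(q),np.polyfit(q[:,1],q[:,2],1),np.polyfit(q[:,1],q[:,0],1),q[:,1].min(),q[:,1].max(),np.percentile(q[:,2],97))
```

```text
tip rack [-70.7  -3.2  37.7] rot [-180.    -0.   -81.5] j [-27.   4. 122.  -0.  54. 144.] F [-0.2 -0.5 -1. ]
[ 4.27639885e-01 -8.58816859e-02 -3.32321122e-04] [-70.66180463  -3.23049378  -0.33232112]
165 [-1.21960348e-02  5.25196812e+01] [-1.79968958e-02 -6.98862987e+01] -64.63775060379469 124.08012328989516 56.71544471613235
```

Call:
play_rows --moves '[{"dx": 0, "dy": 0, "dz": 0.05, "ax": 0, "ay": 0, "az": 0}, {"dx": 0, "dy": 0, "dz": 0.1, "ax": 0, "ay": 0, "az": 0}, {"dx": 0, "dy": 0, "dz": 0.1, "ax": 0, "ay": 0, "az": 0}, {"dx": 0, "dy": 0, "dz": 0.1, "ax": 0, "ay": 0, "az": 0}, {"dx": 0, "dy": 0, "dz": 0.1, "ax": 0, "ay": 0, "az": 0}, {"dx": 0, "dy": 0, "dz": 0.1, "ax": 0, "ay": 0, "az": 0}, {"dx": 0, "dy": 0, "dz": 0.1, "ax": 0, "ay": 0, "az": 0}, {"dx": 0, "dy": 0, "dz": 0.1, "ax": 0, "ay": 0, "az": 0}]'

```text
t: 50.72
tcp_pos: [0.428, -0.0862, -0.0011]
tool_rot: [-180.0, -0.0, -81.4]
wrist_force: [-6.1, 2.8, 13.5]
gripper_width: 0.0137
grasp_force: 60.7
```

Call:
play_rows --moves '[{"dx": 0, "dy": 0, "dz": 0, "ax": 0, "ay": 0, "az": 0}, {"dx": 0, "dy": 0, "dz": 0, "ax": 0, "ay": 0, "az": 0}, {"dx": 0, "dy": 0, "dz": 0, "ax": 0, "ay": 0, "az": 0}, {"dx": 0, "dy": 0, "dz": 0, "ax": 0, "ay": 0, "az": 0}, {"dx": 0, "dy": 0, "dz": -0.4, "ax": 0, "ay": 0, "az": 0}, {"dx": 0, "dy": 0, "dz": -1.2, "ax": 0, "ay": 0, "az": 0}, {"dx": 0, "dy": 0, "dz": -2.4, "ax": 0, "ay": 0, "az": 0}, {"dx": 0, "dy": 0, "dz": -3.6, "ax": 0, "ay": 0, "az": 0}]' --grip 0.5

```text
t: 51.38
tcp_pos: [0.427, -0.0855, 0.0885]
tool_rot: [180.0, 0.0, -81.5]
wrist_force: [0.7, -1.0, 0.2]
gripper_width: 0.0426
grasp_force: 0.0
```

Call:
play_rows --moves '[{"dx": -0.3, "dy": 0, "dz": -1, "ax": 0, "ay": 0, "az": -0.8}, {"dx": -1, "dy": -0.8, "dz": -2, "ax": 0, "ay": 0, "az": -1.8}, {"dx": -2.2, "dy": -1.6, "dz": -3, "ax": 0, "ay": 0, "az": -2.9}, {"dx": -3.5, "dy": -2.4, "dz": -3.3, "ax": 0, "ay": 0, "az": -4}, {"dx": -4.9, "dy": -3, "dz": -3.3, "ax": 0, "ay": 0, "az": -5.1}, {"dx": -6.3, "dy": -3, "dz": -3.3, "ax": 0, "ay": 0, "az": -6.2}, {"dx": -7.7, "dy": -3, "dz": -3.3, "ax": 0, "ay": 0, "az": -7.2}, {"dx": -9, "dy": -3, "dz": -3.3, "ax": 0, "ay": 0, "az": -8}]'

```text
t: 52.05
tcp_pos: [0.4681, 0.1497, 0.1707]
tool_rot: [-180.0, -0.1, -41.2]
wrist_force: [0.5, -0.6, -0.3]
gripper_width: 0.0428
grasp_force: 0.0
```

Run:
```python
from h import *
st(); s=manip.read_state(); print(s['tcp_pos'],inrack(s['tcp_pos']))
A=RR.inv().apply(cloud(cam('side')).reshape(-1,3)-RO)*1000; q=A[(abs(A[:,0]+71)<14)&(abs(A[:,1])<105)&(abs(A[:,2]-47)<22)&(A[:,2]>38)]
print(len(q),np.polyfit(q[:,1],q[:,2],1),np.polyfit(q[:,1],q[:,0],1),q[:,1].min(),q[:,1].max(),np.percentile(q[:,2],97))
tplan([([.519,.4283,.1],tool(0,2.75)),([.519,.4283,.005],tool(0,2.75))])
```

```text
tip rack [  4.9 223.5 208.7] rot [-1.80e+02 -1.00e-01 -4.12e+01] j [  4.  -2. 106.  -0.  76. 135.] F [ 0.5 -0.6 -0.3]
[0.46810173 0.14968152 0.17070386] [  4.96596901 223.50199834 170.70386392]
253 [3.26760734e-03 5.06254961e+01] [ 9.70036200e-04 -7.19128464e+01] -103.89831770650893 103.24516136744694 55.76976034086592
t 52.1 at [0.4667 0.1545 0.1706] [-1.798e+02  1.000e-01 -4.080e+01] w 0.0426
d [-5.57, -9.64, 4.39] a [-0.04, 0.01, -8.72]   |mm| 299
d [0.0, 0.0, 3.8] a [0.0, 0.0, 0.0]   |mm| 95
```

Call:
play_rows --moves '[{"dx": -0.6, "dy": -1.1, "dz": 0.2, "ax": 0, "ay": 0, "az": -1}, {"dx": -1.4, "dy": -2.4, "dz": 0.6, "ax": 0, "ay": 0, "az": -2.2}, {"dx": -2.2, "dy": -3.7, "dz": 1.2, "ax": 0, "ay": 0, "az": -3.5}, {"dx": -3, "dy": -5.1, "dz": 1.9, "ax": 0, "ay": 0, "az": -4.8}, {"dx": -3.8, "dy": -6.5, "dz": 2.6, "ax": 0, "ay": 0, "az": -6.1}, {"dx": -4.6, "dy": -7.9, "dz": 3.4, "ax": 0, "ay": 0, "az": -7.4}, {"dx": -5.3, "dy": -9.1, "dz": 4, "ax": 0, "ay": 0, "az": -8.4}, {"dx": -5.55, "dy": -9.65, "dz": 4.4, "ax": 0, "ay": 0, "az": -8.7}]'

```text
t: 52.77
tcp_pos: [0.5235, 0.4237, 0.0583]
tool_rot: [-180.0, 0.0, 2.4]
wrist_force: [0.0, -0.3, -0.7]
gripper_width: 0.0429
grasp_force: 0.0
```

Run:
```python
from h import *
manip.camera('top'); st(); tplan([([.519,.4283,.0025],tool(0,2.75))])
```

```text
tip rack [100.6 486.8  93.9] rot [180.    0.2   2.4] j [ 29.  31.  81.   0.  69. 116.] F [-3.1 -2.6 -1.4]
t 52.82 at [0.5227 0.4244 0.0559] [180.    0.2   2.4] w 0.0428
d [-0.13, -0.16, 3.66] a [0.0, 0.03, -0.08]   |mm| 92
```

Call:
play_rows --moves '[{"dx": -0.1, "dy": -0.15, "dz": 0.6, "ax": 0, "ay": 0, "az": -0.1}, {"dx": -0.15, "dy": -0.15, "dz": 1.4, "ax": 0, "ay": 0, "az": -0.1}, {"dx": -0.15, "dy": -0.15, "dz": 2.2, "ax": 0, "ay": 0, "az": -0.1}, {"dx": -0.15, "dy": -0.15, "dz": 2.9, "ax": 0, "ay": 0, "az": -0.1}, {"dx": -0.15, "dy": -0.15, "dz": 3.4, "ax": 0, "ay": 0, "az": -0.1}, {"dx": -0.15, "dy": -0.15, "dz": 3.65, "ax": 0, "ay": 0, "az": -0.1}, {"dx": -0.15, "dy": -0.15, "dz": 3.65, "ax": 0, "ay": 0, "az": -0.1}, {"dx": -0.15, "dy": -0.15, "dz": 3.65, "ax": 0, "ay": 0, "az": -0.1}]'

```text
t: 53.48
tcp_pos: [0.521, 0.4238, -0.0308]
tool_rot: [180.0, -0.1, 2.5]
wrist_force: [0.4, -0.1, 0.9]
gripper_width: 0.0424
grasp_force: 0.0
```

Call:
play_rows --moves '[{"dx": 0, "dy": 0, "dz": 0, "ax": 0, "ay": 0, "az": 0}, {"dx": 0, "dy": 0, "dz": 0, "ax": 0, "ay": 0, "az": 0}, {"dx": 0, "dy": 0, "dz": 0, "ax": 0, "ay": 0, "az": 0}, {"dx": 0, "dy": 0, "dz": 0, "ax": 0, "ay": 0, "az": 0}, {"dx": 0, "dy": 0, "dz": 0, "ax": 0, "ay": 0, "az": 0}, {"dx": 0, "dy": 0, "dz": 0, "ax": 0, "ay": 0, "az": 0}, {"dx": 0, "dy": 0, "dz": 0, "ax": 0, "ay": 0, "az": 0}, {"dx": 0, "dy": 0, "dz": 0, "ax": 0, "ay": 0, "az": 0}]' --grip 0.0 --force 60

```text
t: 54.15
tcp_pos: [0.5218, 0.4246, -0.0295]
tool_rot: [-180.0, -0.2, 2.5]
wrist_force: [-0.2, -1.3, 6.6]
gripper_width: 0.013
grasp_force: 59.1
```

Call:
play_rows --moves '[{"dx": 0, "dy": 0, "dz": -0.6, "ax": 0, "ay": 0, "az": 0}, {"dx": 0, "dy": 0, "dz": -1.5, "ax": 0, "ay": 0, "az": 0}, {"dx": 0, "dy": 0, "dz": -2.6, "ax": 0, "ay": 0, "az": 0}, {"dx": 0, "dy": 0, "dz": -3.8, "ax": 0, "ay": 0, "az": 0}, {"dx": 0, "dy": 0, "dz": -5, "ax": 0, "ay": 0, "az": 0}, {"dx": 0, "dy": 0, "dz": -6.2, "ax": 0, "ay": 0, "az": 0}, {"dx": 0, "dy": 0, "dz": -7.2, "ax": 0, "ay": 0, "az": 0}, {"dx": 0, "dy": 0, "dz": -7.6, "ax": 0, "ay": 0, "az": 0}]'

```text
t: 54.82
tcp_pos: [0.5224, 0.4251, 0.1645]
tool_rot: [-179.8, -0.4, 2.5]
wrist_force: [0.0, 0.0, 0.0]
gripper_width: 0.013
grasp_force: 58.8
```

Run:
```python
from h import *
st(); s=manip.read_state(); z=s['tcp_pos'][2]+.038; print(s['gripper_width'],s['tcp_pos'])
tplan([([.42,.2,z],tool(0,-42)),(rk(14,-1,z*1000),tool(0,-81.3))])
```

```text
tip rack [100.  487.5 202.5] rot [-179.8   -0.4    2.5] j [ 29.  24.  76.  -0.  79. 116.] F [0. 0. 0.]
0.012988894360983903 [0.52236383 0.4251394  0.16451141]
t 54.82 at [0.5224 0.4251 0.1645] [-179.8   -0.4    2.5] w 0.013
d [-4.49, 8.81, -0.06] a [-0.07, -0.07, 8.91]   |mm| 247
d [9.95, 5.62, 0.0] a [0.0, 0.0, 7.86]   |mm| 286
```

Call:
play_rows --moves '[{"dx": -0.5, "dy": 0.9, "dz": 0, "ax": 0, "ay": 0, "az": 1}, {"dx": -1.1, "dy": 2.1, "dz": 0, "ax": 0, "ay": 0, "az": 2.2}, {"dx": -1.8, "dy": 3.4, "dz": 0, "ax": 0, "ay": 0, "az": 3.5}, {"dx": -2.5, "dy": 4.7, "dz": 0, "ax": 0, "ay": 0, "az": 4.8}, {"dx": -3.2, "dy": 6.1, "dz": 0, "ax": 0, "ay": 0, "az": 6.1}, {"dx": -3.8, "dy": 7.4, "dz": 0, "ax": -0.05, "ay": -0.05, "az": 7.4}, {"dx": -4.3, "dy": 8.5, "dz": 0, "ax": -0.05, "ay": -0.05, "az": 8.5}, {"dx": -4.5, "dy": 8.8, "dz": 0, "ax": -0.05, "ay": -0.05, "az": 8.9}]'

```text
t: 55.48
tcp_pos: [0.4156, 0.1962, 0.1575]
tool_rot: [179.5, 0.1, -42.3]
wrist_force: [0.6, -0.7, -0.6]
gripper_width: 0.0131
grasp_force: 58.9
```

Call:
play_rows --moves '[{"dx": 0.9, "dy": 0.5, "dz": 0, "ax": 0, "ay": 0, "az": 1}, {"dx": 2.1, "dy": 1.2, "dz": 0, "ax": 0, "ay": 0, "az": 2.2}, {"dx": 3.5, "dy": 1.9, "dz": 0, "ax": 0, "ay": 0, "az": 3.5}, {"dx": 4.9, "dy": 2.7, "dz": 0, "ax": 0, "ay": 0, "az": 4.8}, {"dx": 6.4, "dy": 3.5, "dz": 0, "ax": 0, "ay": 0, "az": 6.1}, {"dx": 7.8, "dy": 4.4, "dz": 0, "ax": 0, "ay": 0, "az": 7.2}, {"dx": 9.2, "dy": 5.2, "dz": 0, "ax": 0, "ay": 0, "az": 7.85}, {"dx": 9.95, "dy": 5.6, "dz": 0, "ax": 0, "ay": 0, "az": 7.85}]'

```text
t: 56.15
tcp_pos: [0.5098, -0.0751, 0.1587]
tool_rot: [179.7, -0.2, -81.5]
wrist_force: [0.7, 0.1, -0.4]
gripper_width: 0.0135
grasp_force: 58.8
```

```bash
cat >> h.py <<'E'
def rodfit(zc,xc):
    A=RR.inv().apply(cloud(cam('side')).reshape(-1,3)-RO)*1000; q=A[(abs(A[:,0]-xc)<16)&(A[:,1]<150)&(A[:,1]>-110)&(abs(A[:,2]-zc-4)<14)&(abs(A[:,1])>30)]
    f=q[q[:,1]<125]; print('rod',len(q),'z(y)',np.polyfit(f[:,1],f[:,2],1).round(4),'x(y)',np.polyfit(f[:,1],f[:,0],1).round(4),'yend',q[:,1].max().round(1))
E
python3 - <<'E'
from h import *
manip.camera('top'); st(); s=manip.read_state(); t=inrack(s['tcp_pos']); rodfit(t[2]+39.5,t[0])
tplan([(rk(14,-2,88.5+38+12),tool(0,-81.3)),(rk(14,-2,88.5+38),tool(0,-81.3))])
E
```

```text
tip rack [ 12.9  -6.9 196.8] rot [179.8  -0.3 -81.5] j [-22.   2. 103.  -0.  75. 150.] F [-1.5 -2.8 -0.2]
rod 205 z(y) [7.900000e-03 2.040619e+02] x(y) [-8.00000e-03  1.27099e+01] yend 143.4
t 56.25 at [ 0.5098 -0.0743  0.1587] [179.7  -0.2 -81.4] w 0.0132
d [-0.09, -0.08, 2.33] a [0.06, -0.03, -0.03]   |mm| 58
d [0.0, 0.0, 0.48] a [0.0, 0.0, 0.0]   |mm| 12
```

Call:
play_rows --moves '[{"dx": 0, "dy": -0.05, "dz": 0.4, "ax": 0, "ay": 0, "az": 0}, {"dx": 0, "dy": -0.05, "dz": 1, "ax": 0, "ay": 0, "az": 0}, {"dx": 0, "dy": -0.05, "dz": 1.5, "ax": 0, "ay": 0, "az": 0}, {"dx": 0, "dy": -0.05, "dz": 1.9, "ax": 0, "ay": 0, "az": 0}, {"dx": 0, "dy": -0.05, "dz": 2.1, "ax": 0, "ay": 0, "az": 0}, {"dx": 0, "dy": -0.05, "dz": 2.1, "ax": 0, "ay": 0, "az": 0}, {"dx": 0, "dy": -0.05, "dz": 2.1, "ax": 0, "ay": 0, "az": 0}, {"dx": 0, "dy": -0.05, "dz": 2.1, "ax": 0, "ay": 0, "az": 0}]'

```text
t: 56.92
tcp_pos: [0.5107, -0.071, 0.1072]
tool_rot: [179.8, -0.2, -81.2]
wrist_force: [-0.1, -0.6, -0.6]
gripper_width: 0.0131
grasp_force: 58.8
```

Run:
```python
from h import *
st(); s=manip.read_state(); t=inrack(s['tcp_pos']); rodfit(t[2]+39.5,t[0]); print(t)
tplan([(rk(14,-3,88.5+38),tool(0,-81.3))])
```

```text
tip rack [ 13.8  -1.  145.2] rot [179.8  -0.2 -81.2] j [-21.   5. 106.  -0.  69. 150.] F [-0.1 -0.6 -0.6]
rod 209 z(y) [1.100000e-03 1.531962e+02] x(y) [-0.0213 14.1373] yend 146.6
[ 13.6513421   -1.12767103 107.23731744]
t 56.97 at [ 0.5108 -0.0712  0.1074] [179.8  -0.2 -81.2] w 0.0135
d [0.07, -0.01, 0.76] a [0.04, -0.04, 0.02]   |mm| 19
```

Call:
play_rows --moves '[{"dx": 0.1, "dy": 0, "dz": 0.1, "ax": 0, "ay": 0, "az": 0}, {"dx": 0.15, "dy": 0, "dz": 0.25, "ax": 0, "ay": 0, "az": 0}, {"dx": 0.15, "dy": 0, "dz": 0.4, "ax": 0, "ay": 0, "az": 0}, {"dx": 0.15, "dy": 0, "dz": 0.5, "ax": 0, "ay": 0, "az": 0}, {"dx": 0.15, "dy": 0, "dz": 0.6, "ax": 0, "ay": 0, "az": 0}, {"dx": 0.15, "dy": 0, "dz": 0.7, "ax": 0, "ay": 0, "az": 0}, {"dx": 0.15, "dy": 0, "dz": 0.75, "ax": 0, "ay": 0, "az": 0}, {"dx": 0.15, "dy": 0, "dz": 0.75, "ax": 0, "ay": 0, "az": 0}]'

```text
t: 57.63
tcp_pos: [0.5114, -0.0749, 0.0884]
tool_rot: [179.8, -0.1, -81.2]
wrist_force: [0.4, 1.0, 2.0]
gripper_width: 0.0133
grasp_force: 59.3
```

Run:
```python
from h import *
st(); s=manip.read_state(); t=inrack(s['tcp_pos']); rodfit(t[2]+39.5,t[0]); print(t)
```

```text
tip rack [ 13.9  -4.9 126.4] rot [ 1.798e+02 -1.000e-01 -8.120e+01] j [-22.   7. 107.  -0.  67. 150.] F [0.4 1.  2. ]
rod 228 z(y) [-6.100000e-03  1.337554e+02] x(y) [-7.00000e-04  1.27282e+01] yend 142.7
[13.78409899 -5.02052696 88.35731604]
```

Seated with slight contact (2 N). Release, rise, back away.

Call:
play_rows --moves '[{"dx": 0, "dy": 0, "dz": 0, "ax": 0, "ay": 0, "az": 0}, {"dx": 0, "dy": 0, "dz": 0, "ax": 0, "ay": 0, "az": 0}, {"dx": 0, "dy": 0, "dz": 0, "ax": 0, "ay": 0, "az": 0}, {"dx": 0, "dy": 0, "dz": 0, "ax": 0, "ay": 0, "az": 0}, {"dx": 0, "dy": 0, "dz": -0.4, "ax": 0, "ay": 0, "az": 0}, {"dx": 0, "dy": 0, "dz": -1.2, "ax": 0, "ay": 0, "az": 0}, {"dx": 0, "dy": 0, "dz": -2.4, "ax": 0, "ay": 0, "az": 0}, {"dx": 0, "dy": 0, "dz": -3.6, "ax": 0, "ay": 0, "az": 0}]' --grip 0.5

```text
t: 58.35
tcp_pos: [0.5102, -0.0744, 0.1787]
tool_rot: [179.6, -0.1, -81.2]
wrist_force: [1.3, -0.9, -0.1]
gripper_width: 0.0429
grasp_force: 0.0
```

Call:
play_rows --moves '[{"dx": -0.3, "dy": 0, "dz": -0.8, "ax": 0, "ay": 0, "az": -0.5}, {"dx": -1.2, "dy": 0.3, "dz": -1.2, "ax": 0, "ay": 0, "az": -1}, {"dx": -2.4, "dy": 0.6, "dz": -1.5, "ax": 0, "ay": 0, "az": -2}, {"dx": -3.8, "dy": 1, "dz": -1.5, "ax": 0, "ay": 0, "az": -3}, {"dx": -5.2, "dy": 1.4, "dz": -1.5, "ax": 0, "ay": 0, "az": -4}, {"dx": -6.8, "dy": 1.8, "dz": -1.5, "ax": 0, "ay": 0, "az": -5}, {"dx": -8.2, "dy": 2, "dz": -1.5, "ax": 0, "ay": 0, "az": -6}, {"dx": -9.5, "dy": 2, "dz": -1.5, "ax": 0, "ay": 0, "az": -6}]'

```text
t: 59.02
tcp_pos: [0.4241, 0.1542, 0.2159]
tool_rot: [179.7, -0.0, -51.0]
wrist_force: [0.1, -0.8, -0.2]
gripper_width: 0.0426
grasp_force: 0.0
```

Run:
```python
from h import *
st(); rodfit(128,14); rodfit(44,-71); rackobj(-55,-3,-100,100,25,80); rackobj(30,81,-100,100,108,215); rackobj(1,70,-100,100,25,84); rackobj(83,150,-60,60,115,215)
a=cam('side','s9.png'); b=cam('top','t9.png'); c=cam('wrist','w9.png')
A=cv2.resize(cv2.imread('pics/s9.png')[120:300,260:440],(400,400)); B=cv2.resize(cv2.imread('pics/t9.png')[130:250,290:410],(400,400)); cv2.imwrite('pics/m9.png',np.hstack([A,B]))
```

```text
tip rack [-37.7 234.7 253.9] rot [179.7  -0.  -51. ] j [  5. -11. 108.  -0.  82. 146.] F [ 0.1 -0.8 -0.2]
rod 120 z(y) [-4.550000e-02  1.355591e+02] x(y) [0.0536 5.9372] yend 143.7
rod 298 z(y) [-2.80000e-03  5.00871e+01] x(y) [ 3.70000e-03 -7.20813e+01] yend 146.0
robj 0
robj 0
robj 0
robj 161 [ 91.   2. 117.] [111.  24. 195.]
```

View pics/m9.png

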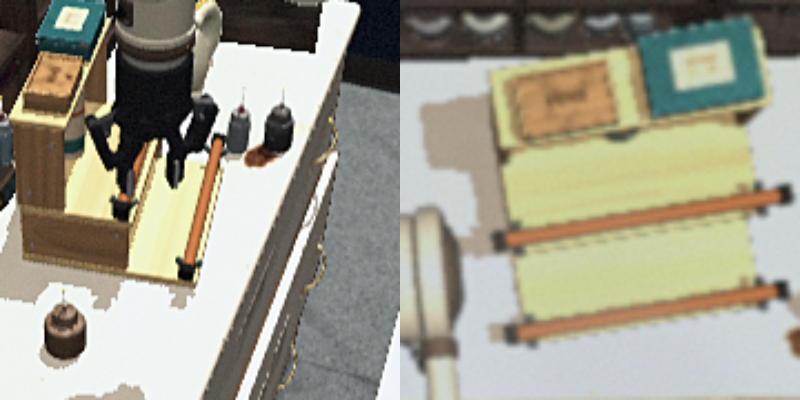

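Run:
```python
from h import *
c=cam('top'); A=RR.inv().apply(cloud(c).reshape(-1,3)-RO)*1000
for xc,zc in ((14,128),(-71,44)):
    q=A[(abs(A[:,0]-xc)<14)&(abs(A[:,1])<105)&(A[:,2]>zc-8)&(A[:,2]<zc+25)]; print(len(q),np.polyfit(q[:,1],q[:,2],1).round(4),np.polyfit(q[:,1],q[:,0],1).round(4),'y',q[:,1].min().round(),q[:,1].max().round())
q=A[(A[:,0]>75)&(A[:,0]<125)&(abs(A[:,1])<60)&(A[:,2]>110)&(A[:,2]<212)]; print('vase top view',len(q),q.round(0)[:12].tolist())
q=A[(A[:,0]>-60)&(A[:,0]<-2)&(abs(A[:,1])<105)&(A[:,2]>24)&(A[:,2]<80)]; print('ledge',len(q))
```

```text
344 [2.30000e-03 1.34121e+02] [2.90000e-03 1.24969e+01] y -105.0 104.0
305 [4.80000e-03 5.02727e+01] [ 4.10000e-03 -7.21284e+01] y -104.0 105.0
vase top view 29 [[92.0, -8.0, 169.0], [97.0, -16.0, 133.0], [93.0, 9.0, 160.0], [91.0, 7.0, 170.0], [91.0, 4.0, 168.0], [90.0, 1.0, 169.0], [91.0, -2.0, 163.0], [91.0, -6.0, 156.0], [94.0, -12.0, 134.0], [99.0, 17.0, 112.0], [95.0, 16.0, 134.0], [95.0, 13.0, 132.0]]
ledge 0
```

```bash
python3 -c "
from rig import manip; print(manip.close_job())"
```

```text
the job is handed in; nothing more can be done
None
```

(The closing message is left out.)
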